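# Load and lock the detector carousel

## Task

Load the detector carousel: put each light-detector head waiting on the bench (two or three of them) into a socket of its own, white window up and fully down, and swing that socket's locking lever shut over it (first swing it clear where it was left across the pocket). The cover leaves only the station at the opening free to load, so turn the table by its posts from click to click, and finish with the blank station clicked in at the opening so that all heads are under the cover. Do not knock over or push away the small bottle or the beaker.

Things in the scene. Friction and masses are not known exactly. Their poses are not given: they have to be found in the camera images.
- carousel: four-station detector carousel, fixed to the bench: a round aluminium table (228 mm across, top face at z 40 mm) that turns under a grey sheet-metal cover, open towards the robot. Origin: on the vertical turning axis, at bench height; its -x axis points out of the opening. A spring roller at the near right corner (z up to 43 mm) rides on lobes at the rim
- roof (a point): on the carousel's axis, at the top of the cover's roof (z 112 to 116 mm, 266 mm wide). The roof hides all behind the axis; its two wings, more than 60 mm to either side of the centre line, run 35 mm forward of the axis. Between the wings and in front of them all is open from above. A black light inlet stands on the roof 78 mm behind the axis, up to z 155 mm
- opening (a point): point fixed to the carousel at the opening: 78 mm from the axis along the carousel's -x, 40 mm above the bench. A station is at the opening when its centre is here
- table (a joint): angle of the table, rad, counter-clockwise from above, no end stops. A spring roller clicks in and centres it at each multiple of pi/2, from about 0.06 rad off; going into or out of a click takes 5 to 11 N at a post; elsewhere the table stays where it is left. At the opening: the blank at 0, socket 1 at -pi/2, socket 2 at pi, socket 3 at +pi/2 (all plus whole turns). It starts between two stations
- blank (a point): centre of the blank station at the table's top face, 78 mm from the axis: a solid black block 56 x 94 mm, 40 mm tall, screwed on the table; nothing can be loaded here
- socket_1 (a point): socket 1: black open-topped pocket on the table, 78 mm from the axis, inside 43 mm (x) by 68 mm (y), walls 12 mm high with lips flared outwards up to 15 mm. Origin: centre of the pocket floor (level with the table's top face, z = 40 mm); x points away from the axis, y along the long side
- lever_1 (a joint): locking lever of socket 1, turning about the vertical axis of post_1, counter-clockwise from above: 0 = open (points to the carousel's axis), 0.98 = shut against its stop, across one end of the head. Steel bar 12 mm wide, 7 mm thick, underside 1.5 mm above a seated head: a head that is not home blocks it; it stays where left; 1 N at the knob moves it. Below 0.15 it is clear of the pocket
- knob_1 (a point): top centre of the black upright knob at the end of lever 1: 12 mm thick, standing 19.5 mm above the bar, 56 mm from the lever's axis; its top is 108 mm above the bench
- socket_2 (a point): socket 2: black open-topped pocket on the table, 78 mm from the axis, inside 43 mm (x) by 68 mm (y), walls 12 mm high with lips flared outwards up to 15 mm. Origin: centre of the pocket floor (level with the table's top face, z = 40 mm); x points away from the axis, y along the long side
- lever_2 (a joint): locking lever of socket 2, turning about the vertical axis of post_2, counter-clockwise from above: 0 = open (points to the carousel's axis), 0.98 = shut against its stop, across one end of the head. Steel bar 12 mm wide, 7 mm thick, underside 1.5 mm above a seated head: a head that is not home blocks it; it stays where left; 1 N at the knob moves it. Below 0.15 it is clear of the pocket
- knob_2 (a point): top centre of the black upright knob at the end of lever 2: 12 mm thick, standing 19.5 mm above the bar, 56 mm from the lever's axis; its top is 108 mm above the bench
- socket_3 (a point): socket 3: black open-topped pocket on the table, 78 mm from the axis, inside 43 mm (x) by 68 mm (y), walls 12 mm high with lips flared outwards up to 15 mm. Origin: centre of the pocket floor (level with the table's top face, z = 40 mm); x points away from the axis, y along the long side
- lever_3 (a joint): locking lever of socket 3, turning about the vertical axis of post_3, counter-clockwise from above: 0 = open (points to the carousel's axis), 0.98 = shut against its stop, across one end of the head. Steel bar 12 mm wide, 7 mm thick, underside 1.5 mm above a seated head: a head that is not home blocks it; it stays where left; 1 N at the knob moves it. Below 0.15 it is clear of the pocket
- knob_3 (a point): top centre of the black upright knob at the end of lever 3: 12 mm thick, standing 19.5 mm above the bar, 56 mm from the lever's axis; its top is 108 mm above the bench
- post_0 (a point): top centre of post 0, a bare upright steel post on the table, 105 mm from the axis, 45 degrees counter-clockwise of the blank station; 14 mm thick, top 108 mm above the bench, its top 19 mm free: by it the table is pushed or dragged round
- post_1 (a point): top centre of post 1, a bare upright steel post on the table, 105 mm from the axis, 45 degrees counter-clockwise of socket 1; lever 1 turns on it; 14 mm thick, top 108 mm above the bench, its top 19 mm free: by it the table is pushed or dragged round
- post_2 (a point): top centre of post 2, a bare upright steel post on the table, 105 mm from the axis, 45 degrees counter-clockwise of socket 2; lever 2 turns on it; 14 mm thick, top 108 mm above the bench, its top 19 mm free: by it the table is pushed or dragged round
- post_3 (a point): top centre of post 3, a bare upright steel post on the table, 105 mm from the axis, 45 degrees counter-clockwise of socket 3; lever 3 turns on it; 14 mm thick, top 108 mm above the bench, its top 19 mm free: by it the table is pushed or dragged round
- head_1: light-detector head, may be absent: an aluminium block with a black foot (its lowest 8 mm taper to 33 x 55 mm) and a round white window on top, 40 mm (x) by 64 mm (y), 40 mm tall, about 0.2 kg; origin: centre of its underside, z up through the window. It may go into any socket, either way round
- head_2: light-detector head, may be absent: an aluminium block with a black foot (its lowest 8 mm taper to 33 x 55 mm) and a round white window on top, 40 mm (x) by 64 mm (y), 40 mm tall, about 0.2 kg; origin: centre of its underside, z up through the window. It may go into any socket, either way round
- head_3: light-detector head, may be absent: an aluminium block with a black foot (its lowest 8 mm taper to 33 x 55 mm) and a round white window on top, 40 mm (x) by 64 mm (y), 40 mm tall, about 0.2 kg; origin: centre of its underside, z up through the window. It may go into any socket, either way round
- beaker: bystander: small beaker, 53 mm across, 70 mm tall, left of the gap in the bench; a lamp supply (420 mm tall, 185 mm wide) stands behind it, front face 50 mm past the beaker centre in x; origin at the centre of its foot
- bottle_small: bystander: small bottle with a cap, 37 mm across, 69 mm tall, behind the heads, near the photometer; origin at the centre of its foot

How it is judged:
At the end, for the whole second after the job is handed in: Every head present stands in a socket of its own, within 4 mm of the pocket's centre and 4 mm of its floor, square to it within 0.08 rad, upright with the window up, and that socket's lever is shut (above 0.85 rad); the blank station is at the opening within 6 mm, the table at rest (((horizontal distance between head_1 and socket_1 below 0.004 m and z of head_1 in the frame of socket_1 between -0.004 and 0.004 m and angle between the x axis of head_1 and the x axis of socket_1, either way round below 0.08 rad and angle between head_1's own z axis and vertical below 0.08 rad and value of joint lever_1 above 0.85 rad) or (horizontal distance between head_1 and socket_2 below 0.004 m and z of head_1 in the frame of socket_2 between -0.004 and 0.004 m and angle between the x axis of head_1 and the x axis of socket_2, either way round below 0.08 rad and angle between head_1's own z axis and vertical below 0.08 rad and value of joint lever_2 above 0.85 rad) or (horizontal distance between head_1 and socket_3 below 0.004 m and z of head_1 in the frame of socket_3 between -0.004 and 0.004 m and angle between the x axis of head_1 and the x axis of socket_3, either way round below 0.08 rad and angle between head_1's own z axis and vertical below 0.08 rad and value of joint lever_3 above 0.85 rad)) and ((horizontal distance between head_2 and socket_1 below 0.004 m and z of head_2 in the frame of socket_1 between -0.004 and 0.004 m and angle between the x axis of head_2 and the x axis of socket_1, either way round below 0.08 rad and angle between head_2's own z axis and vertical below 0.08 rad and value of joint lever_1 above 0.85 rad) or (horizontal distance between head_2 and socket_2 below 0.004 m and z of head_2 in the frame of socket_2 between -0.004 and 0.004 m and angle between the x axis of head_2 and the x axis of socket_2, either way round below 0.08 rad and angle between head_2's own z axis and vertical below 0.08 rad and value of joint lever_2 above 0.85 rad) or (horizontal distance between head_2 and socket_3 below 0.004 m and z of head_2 in the frame of socket_3 between -0.004 and 0.004 m and angle between the x axis of head_2 and the x axis of socket_3, either way round below 0.08 rad and angle between head_2's own z axis and vertical below 0.08 rad and value of joint lever_3 above 0.85 rad)) and ((horizontal distance between head_3 and socket_1 below 0.004 m and z of head_3 in the frame of socket_1 between -0.004 and 0.004 m and angle between the x axis of head_3 and the x axis of socket_1, either way round below 0.08 rad and angle between head_3's own z axis and vertical below 0.08 rad and value of joint lever_1 above 0.85 rad) or (horizontal distance between head_3 and socket_2 below 0.004 m and z of head_3 in the frame of socket_2 between -0.004 and 0.004 m and angle between the x axis of head_3 and the x axis of socket_2, either way round below 0.08 rad and angle between head_3's own z axis and vertical below 0.08 rad and value of joint lever_2 above 0.85 rad) or (horizontal distance between head_3 and socket_3 below 0.004 m and z of head_3 in the frame of socket_3 between -0.004 and 0.004 m and angle between the x axis of head_3 and the x axis of socket_3, either way round below 0.08 rad and angle between head_3's own z axis and vertical below 0.08 rad and value of joint lever_3 above 0.85 rad)) and horizontal distance between blank and opening below 0.006 m and velocity of joint table between -0.05 and 0.05 rad/s); the robot touches nothing.
It fails at once if the small bottle or the beaker is knocked over or pushed more than 60 mm away (angle between any of beaker, bottle_small's own z axis and vertical above 0.6 rad or distance of any of beaker, bottle_small from where it was at the start of the episode above 0.06 m).
Of head_1, head_2, head_3 only 2 to 3 are there at a start; the rules pass over those that are not, and their reading is None.
At some moment in a run one of head_1, head_2, head_3 may be knocked a few centimetres aside while the robot is not near it.
Once in a run the grip may slacken for a moment while it holds something.
It also fails if it takes over 210 s, if anything falls off the work surface, if the arm or the gripper's body presses on something with over 40 N, if the wrist force passes 120 N, or if a joint passes its speed limit or range.

## Robot

A 7-joint arm with a two-finger parallel gripper is mounted at the origin on a cart in front of the work surface, level with it; the furniture and walls round the work are solid. World frame = base frame: x ahead of the robot, y to its left, z up, the work surface at z = 0. Lengths are in m, angles in rad, forces in N, time in s.
With the tool pointing down it reaches from about 0.35 to 0.9 m from the base axis. Payload 19.9 kg.
Tool frame: the origin (TCP) lies midway between the tips of the shut fingers; the grasp point (between the pads) lies 19 mm behind it; z points along the fingers, y is the line along which they close (so a half turn about z gives the same grasp; the last joint's range is limited). The gripper opens to 85 mm and grips with 20 to 120 N. Pads are 22 mm wide; open, the fingers measure 114 mm over their backs; the gripper's body (76 mm by 85 mm) begins 54 mm behind the grasp point. The pads swing forward as they close: fully open they stand 13 mm farther back than shut.
Start: joints at [-1.317, 0.417, -0.01, 1.614, 0.005, 1.111, -0.053], TCP at [0.182, 0.598, 0.231] pointing down, gripper open.
Joint ranges: [-2.81, 2.81], [-0.39, 2.02], [-1.27, 1.25], [0.06, 2.57], [-1.19, 4.33], [0.19, 2], [-2.82, 2.82]. Speed limits (rad/s): [1.89, 1.89, 2.39, 2.39, 3.01, 3.01, 3.01].

## Interface

Orientations are given as a rotation vector (axis times angle).
In Python, from cell import arm, vision gives the robot as it stands.
- The arm moves only by the tool move_arm, never from a script. Its argument "motion" is one flat list of numbers, 7 for each row, row after row: the closure, from -1 (fully open) to 1 (shut), then the shift along the tool's x, y, z normalised to -1 to 1, where 1 is 250 mm, then the turn, a rotation vector about the tool's x, y, z normalised to -1 to 1, where 1 is pi rad. In form: [jaw, x, y, z, ax, ay, az, jaw, x, y, z, ax, ay, az, ...]. A call has 1 to 12 rows; each row shifts and turns the commanded pose from where the row before left it, along the tool's axes as they then stand; what a row does not reach is not made up. A row lasts 1/8 s, in which the tool goes at most 62.5 mm and 10.7 degrees, less where a joint would pass 70% of its speed; a pose out of reach is approached as far as the arm can. A call with a number of a shift or a turn outside -1 to 1 is refused whole. A call with a gripper value outside its range is refused whole. The fingers move at their own pace and stop on an object; the grip force is fixed at half the most. Time passes only in rows, so rows that do not move let the fingers close. It gives the time, the measured TCP pose, the force, the opening and the grip force at its end, in the units of the state.
- arm.observe(): the state, without advancing time (a new reading comes with each control period).
- vision.capture(name): name is "scene" or "top" or "wrist"; returns a dict with "color" (384x512x3 uint8, blue, green, red), "intrinsics" (3x3 intrinsics, pixels), "R" (3x3) and "t" (3): a world point X has camera coordinates R X + t. Camera axes: x right, y down, z forward; pixel columns grow to the right and rows downward; lengths in m; the calibration is good to about 2 mm. A picture is of the moment at which its call begins. There is no depth.
- arm.close_job(): hands the job in; it is judged then, once.
The state is a dict: "time": time; "qpos": joint angles; "dq": joint speeds; "tau": joint torques, N m; "position": TCP position; "eef_rot": TCP orientation; "contact_force": force on the tool from outside, world axes, zero at the start; "wrist_torque": the same for the moment, N m; "finger_gap": opening from 0.0 (shut) to 1.0 (fully open); "finger_force": force on a finger pad.
Only numpy, scipy, OpenCV 4.12 (cv2) and the standard library are available. Lean on these libraries where they do the work, as an engineer would, in place of code of your own. Each camera call takes 0.05 s, during which the arm holds its last target. There are 200 camera calls.

## Working session

There is one attempt and no reset: what is moved stays moved. The work goes in short steps, Python scripts to look and compute and a tool call to move; the robot and the scene stay as the last step left them, time stands still between calls to the robot, and variables do not carry over. Pictures are saved under pics/ and viewed, at most 14 in all, crops included, and the job is handed in when it is done.

Besides the shell and the picture viewer there is one more tool, called after "Call:" as name(argument=value, ...) on one line, values as JSON. move_arm: Moves the arm, as the interface text tells. Scaled input: -1 to 1 covers 250 mm each way for a shift and pi rad each way for a turn. Its arguments: {"type":"object","properties":{"motion":{"type":"array"}},"required":["motion"]}

```bash
ls; mkdir -p pics; cat > h.py <<'E'
import numpy as np, cv2, json
from cell import arm, vision
from scipy.spatial.transform import Rotation as Ro
def cap(n,f=None):
    c=vision.capture(n)
    if f: cv2.imwrite('pics/'+f,c['color'])
    return c
def pix2w(c,u,v,z):
    K=np.array(c['intrinsics']);R=np.array(c['R']);t=np.array(c['t'])
    d=R.T@np.linalg.inv(K)@np.array([u,v,1.]);o=-R.T@t
    return (o+d*(z-o[2])/d[2])
def w2pix(c,X):
    p=np.array(c['intrinsics'])@(np.array(c['R'])@np.array(X)+np.array(c['t']));return p[:2]/p[2]
def st():
    s=arm.observe();print('t',round(s['time'],2),'p',np.round(s['position'],4),'rv',np.round(s['eef_rot'],3),'F',np.round(s['contact_force'],1),'gap',round(float(s['finger_gap']),3),'ff',s['finger_force'],'q',np.round(s['qpos'],2));return s
E
python3 - <<'E'
from h import *
st()
for n in ['scene','top']:
    c=cap(n,n+'0.png'); print(n,np.round(c['intrinsics'],1).tolist(),np.round(-np.array(c['R']).T@np.array(c['t']),3))
    np.savez(n+'0.npz',**c)
E
```

```text
pics
t 0.0 p [0.1821 0.5975 0.2306] rv [-4.630e-01 -3.107e+00  2.000e-03] F [ 1.   0.6 -0.5] gap 0.999 ff 0.0 q [-1.32  0.42 -0.01  1.61  0.    1.11 -0.05]
scene [[434.6, 0.0, 256.4], [0.0, 434.6, 191.0], [0.0, 0.0, 1.0]] [-0.403 -0.572  0.94 ]
top [[447.8, 0.0, 255.1], [0.0, 447.8, 184.6], [0.0, 0.0, 1.0]] [ 0.331 -0.079  1.389]
```

View pics/scene0.png

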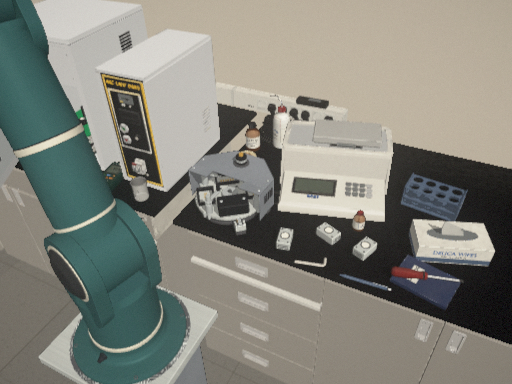

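View pics/top0.png

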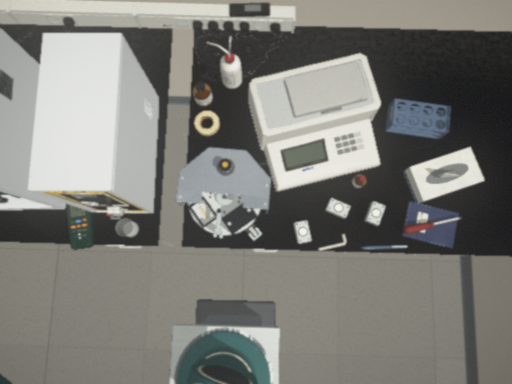

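```bash
python3 - <<'E'
from h import *
i=cv2.imread('pics/top0.png')
cv2.imwrite('pics/c1.png',cv2.resize(i[140:250,170:280],None,fx=5.4,fy=5.4,interpolation=cv2.INTER_CUBIC))
c=dict(np.load('top0.npz'))
for n,u,v,z in [('axisinlet',226,165,.155),('h1',302,232,.04),('h2',338,208,.04),('h3',375,213,.04),('bottle',359,181,.069),('beaker',127,227,.07),('roller',255,234,.043),('tcp?',0,0,0)]:
    print(n,np.round(pix2w(c,u,v,z),3))
# head orientation by bright-blob minAreaRect, 
g=cv2.cvtColor(i,cv2.COLOR_BGR2GRAY)
_,b=cv2.threshold(g[190:250,285:395],120,255,0)
for k in cv2.findContours(b,0,1)[0]:
    if cv2.contourArea(k)>80:
        r=cv2.minAreaRect(k);bx=cv2.boxPoints(r)+[285,190]
        W=np.array([pix2w(c,*p,.04) for p in bx]);e=[W[1]-W[0],W[2]-W[1]]
        L=[np.linalg.norm(x) for x in e];l=e[int(np.argmax(L))]
        print(np.round(W.mean(0),3),np.round(L,3),'long axis ang',round(np.degrees(np.arctan2(l[1],l[0]))%180,1))
E
```

```text
axisinlet [0.607 0.008 0.155]
h1 [ 0.434 -0.22   0.04 ]
h2 [ 0.509 -0.329  0.04 ]
h3 [ 0.497 -0.441  0.04 ]
bottle [ 0.589 -0.387  0.069]
beaker [0.431 0.298 0.07 ]
roller [ 0.424 -0.079  0.043]
tcp? [1.194 0.81  0.   ]
[ 0.398 -0.315  0.04 ] [0.088 0.028] long axis ang 121.3
[ 0.435 -0.221  0.04 ] [0.042 0.066] long axis ang 13.0
[ 0.498 -0.442  0.04 ] [0.066 0.043] long axis ang 159.5
[ 0.51  -0.328  0.04 ] [0.044 0.066] long axis ang 68.5
```

View pics/c1.png

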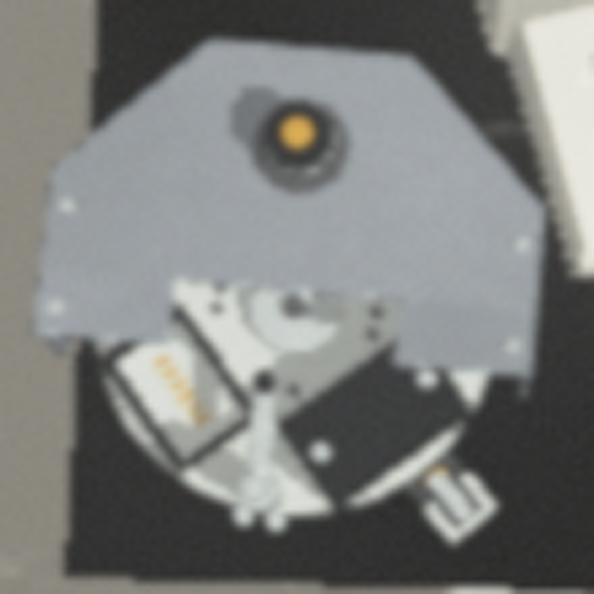

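```bash
cat >> h.py <<'E'
def Rd(yaw):
    c,s=np.cos(yaw),np.sin(yaw);return np.array([[c,s,0],[s,-c,0],[0,0,-1.]])
def plan(wps,dmax=.045,amax=9.,start=None):
    """wps: (x,y,z,yaw_deg of tool x,jaw[,min rows])"""
    s=st();p=np.array(s['position']);R=Ro.from_rotvec(s['eef_rot']).as_matrix();rows=[]
    for w in wps:
        q=np.array(w[:3]);Rt=Rd(np.radians(w[3]));
        a=np.linalg.norm(Ro.from_matrix(R.T@Rt).as_rotvec())
        n=int(max(1,w[5] if len(w)>5 else 1,np.ceil(np.linalg.norm(q-p)/dmax-.01),np.ceil(np.degrees(a)/amax-.01)))
        for k in range(n):
            d=np.round(R.T@((q-p)/(n-k))/.25,3)
            rv=np.round(Ro.from_matrix(R.T@Rt).as_rotvec()/(n-k)/np.pi,3)
            p=p+R@d*.25;R=R@Ro.from_rotvec(rv*np.pi).as_matrix()
            rows.append([w[4]]+[float(v)+0. for v in d]+[float(v)+0. for v in rv])
    for i in range(0,len(rows),12): print([ (int(v) if v==int(v) else v) for r in rows[i:i+12] for v in r])
E
python3 - <<'E'
from h import *
plan([(.25,.48,.40,163,-1),(.34,.2,.42,163,-1),(.40,-.0,.42,180,-1)],dmax=.05)
E
```

```text
t 0.1 p [0.1821 0.5976 0.2307] rv [-4.630e-01 -3.107e+00  2.000e-03] F [-0.5 -0.1  0.7] gap 0.998 ff 0.0 q [-1.32  0.42 -0.01  1.61  0.    1.11 -0.05]
[-1, -0.079, -0.074, -0.135, 0, 0, 0, -1, -0.079, -0.074, -0.135, 0, 0, 0, -1, -0.08, -0.074, -0.136, 0, 0, 0, -1, -0.079, -0.075, -0.135, 0, 0, 0, -1, -0.08, -0.074, -0.136, 0, 0, 0, -1, -0.112, -0.161, -0.013, 0, 0, 0, -1, -0.112, -0.161, -0.013, 0, 0, 0, -1, -0.112, -0.161, -0.013, 0, 0, 0, -1, -0.112, -0.161, -0.013, 0, 0, 0, -1, -0.111, -0.161, -0.013, 0, 0, 0, -1, -0.112, -0.162, -0.014, 0, 0, 0, -1, -0.093, -0.139, 0, 0, 0, -0.019]
[-1, -0.084, -0.144, 0, 0, 0, -0.019, -1, -0.075, -0.149, 0, 0, 0, -0.019, -1, -0.066, -0.153, 0.001, 0, 0, -0.019, -1, -0.057, -0.158, 0, 0, 0, -0.018]
```

Call:
move_arm(motion=[-1, -0.079, -0.074, -0.135, 0, 0, 0, -1, -0.079, -0.074, -0.135, 0, 0, 0, -1, -0.08, -0.074, -0.136, 0, 0, 0, -1, -0.079, -0.075, -0.135, 0, 0, 0, -1, -0.08, -0.074, -0.136, 0, 0, 0, -1, -0.112, -0.161, -0.013, 0, 0, 0, -1, -0.112, -0.161, -0.013, 0, 0, 0, -1, -0.112, -0.161, -0.013, 0, 0, 0, -1, -0.112, -0.161, -0.013, 0, 0, 0, -1, -0.111, -0.161, -0.013, 0, 0, 0, -1, -0.112, -0.162, -0.014, 0, 0, 0, -1, -0.093, -0.139, 0, 0, 0, -0.019])

```text
time: 1.6
position: [0.3525, 0.1581, 0.4204]
eef_rot: [0.37, 3.12, 0.001]
contact_force: [0.7, -0.5, -0.4]
finger_gap: 0.997
finger_force: 0.0
```

Call:
move_arm(motion=[-1, -0.084, -0.144, 0, 0, 0, -0.019, -1, -0.075, -0.149, 0, 0, 0, -0.019, -1, -0.066, -0.153, 0.001, 0, 0, -0.019, -1, -0.057, -0.158, 0, 0, 0, -0.018, -1, 0, 0, 0, 0, 0, 0])

```text
time: 2.22
position: [0.4002, -0.0025, 0.4201]
eef_rot: [0.006, 3.142, 0.001]
contact_force: [-0.9, 0.5, 0.1]
finger_gap: 1.0
finger_force: 0.0
```

```bash
python3 - <<'E'
from h import *
st()
c=cap('wrist'); np.savez('w1.npz',**c)
cv2.imwrite('pics/w1.png',cv2.resize(c['color'],(768,576)))
print(np.round(c['intrinsics'],1).tolist(),np.round(c['R'],3).tolist(),np.round(-np.array(c['R']).T@np.array(c['t']),3))
E
```

```text
t 2.23 p [ 0.4002 -0.0025  0.4201] rv [6.000e-03 3.142e+00 1.000e-03] F [-0.9  0.5  0.1] gap 1.0 ff 0.0 q [-0.82 -0.21  0.63  1.85  0.12  1.46  1.36]
[[333.0, 0.0, 254.9], [0.0, 333.0, 190.1], [0.0, 0.0, 1.0]] [[0.005, 1.0, 0.001], [0.965, -0.005, 0.262], [0.262, 0.0, -0.965]] [ 0.335 -0.001  0.561]
```

View pics/w1.png

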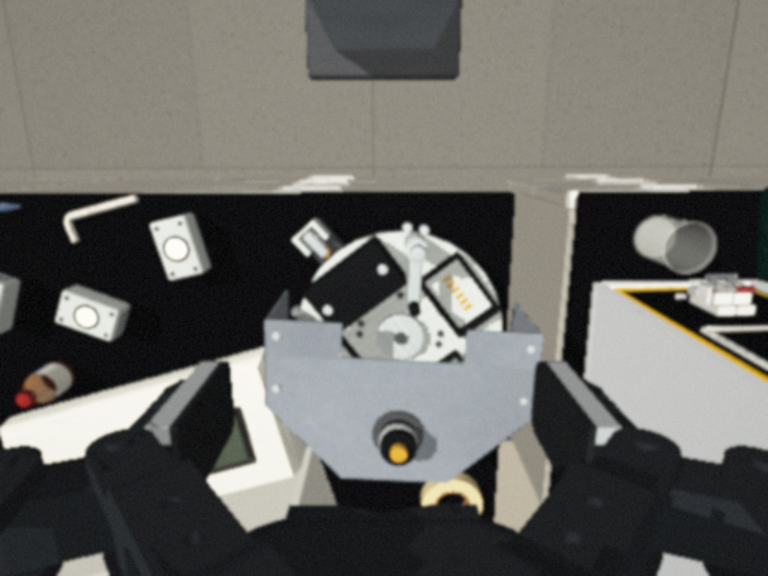

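```bash
python3 - <<'E'
from h import *
c=dict(np.load('w1.npz'))
d={}
for n,u,v,z in [('hub',402,338,.04),('fl',265,320,.116),('fr',541,334,.116),('il',342,355,.116),('ir',465,363,.116),('inlet',398,453,.155),('post3',416,240,.108),('knob3',413,309,.108),('blanka',373,237,.08),('blankb',303,296,.08),('s3 top',459,254,.055),('s3 r',499,302,.055),('s3 left',423,286,.055),('s3 bot',461,333,.055),('h1',177,249,.04),('h2',87,316,.04),('beaker',697,247,.07)]:
    d[n]=pix2w(c,u/1.5,v/1.5,z);print(n,np.round(d[n],4))
for a,b in [('fr','fl'),('ir','il'),('inlet','hub'),('hub','post3'),('post3','knob3')]:
    e=d[b]-d[a];print(a,b,round(np.hypot(*e[:2]),4),round(np.degrees(np.arctan2(e[1],e[0])),1))
E
```

```text
hub [0.5375 0.0207 0.04  ]
fl [ 0.4892 -0.1116  0.116 ]
fr [0.5046 0.1496 0.116 ]
il [ 0.5251 -0.04    0.116 ]
ir [0.534  0.0785 0.116 ]
inlet [0.6067 0.0129 0.155 ]
post3 [0.4151 0.0302 0.108 ]
knob3 [0.4816 0.0282 0.108 ]
blanka [ 0.4169 -0.0098  0.08  ]
blankb [ 0.4764 -0.0807  0.08  ]
s3 top [0.4393 0.0785 0.055 ]
s3 r [0.4915 0.1228 0.055 ]
s3 left [0.4734 0.0419 0.055 ]
s3 bot [0.5262 0.0837 0.055 ]
h1 [ 0.4356 -0.2185  0.04  ]
h2 [ 0.5099 -0.3258  0.04  ]
beaker [0.4303 0.3139 0.07  ]
fr fl 0.2616 -93.4
ir il 0.1189 -94.3
inlet hub 0.0696 173.5
hub post3 0.1228 175.6
post3 knob3 0.0666 -1.7
```

```bash
python3 - <<'E'
from h import *
c=dict(np.load('w1.npz'))
cv2.imwrite('pics/c2.png',cv2.resize(c['color'][140:250,190:340],None,fx=5,fy=5,interpolation=cv2.INTER_CUBIC))
E
```

```text
(no output)
```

View pics/c2.png

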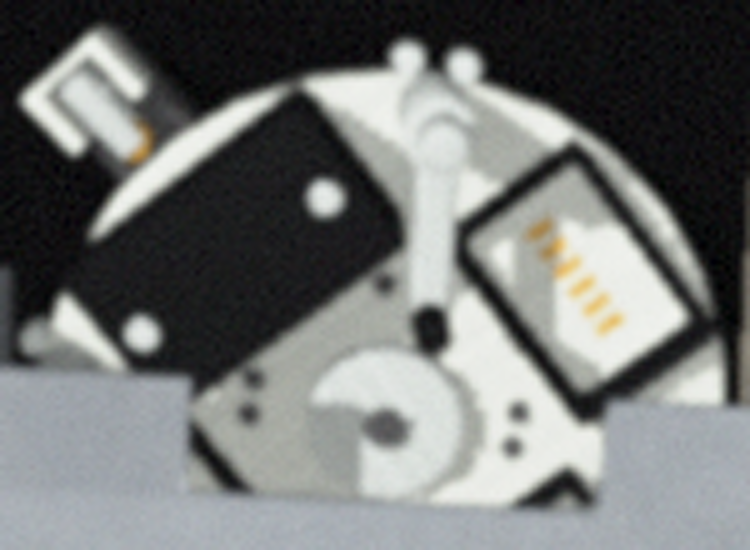

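```bash
python3 - <<'E'
from h import *
c=dict(np.load('w1.npz'))
f=lambda u,v,z: pix2w(c,190+u/5,140+v/5,z)
d={n:f(u,v,z) for n,u,v,z in [('post3',437,138,.108),('knob3',431,338,.108),('hub',388,427,.045),('il',190,490,.116),('ir',600,506,.116),('iwl',192,378,.116),('iwr',607,402,.116),('post0',35,335,.108),('b1',300,92,.08),('b2',400,245,.08),('b3',75,285,.08),('s3a',575,150,.055),('s3b',712,322,.055),('s3c',460,240,.055),('s3d',580,412,.055)]}
for n in d: print(n,np.round(d[n],4))
for a,b in [('ir','il'),('iwr','iwl'),('hub','post3'),('post3','knob3'),('b1','b2'),('b1','b3'),('s3a','s3b'),('s3a','s3c'),('s3c','s3d')]:
    e=d[b]-d[a];print(a,b,round(np.hypot(*e[:2]),4),round(np.degrees(np.arctan2(e[1],e[0])),1))
print((d['s3a']+d['s3b']+d['s3c']+d['s3d'])/4)
E
```

```text
post3 [0.4257 0.0304 0.108 ]
knob3 [0.484  0.0295 0.108 ]
hub [0.5357 0.0199 0.045 ]
il [ 0.5271 -0.04    0.116 ]
ir [0.5328 0.0785 0.116 ]
iwl [ 0.4929 -0.0386  0.116 ]
iwr [0.5008 0.0792 0.116 ]
post0 [ 0.4825 -0.0839  0.108 ]
b1 [ 0.4175 -0.0078  0.08  ]
b2 [0.4639 0.0217 0.08  ]
b3 [ 0.4759 -0.0761  0.08  ]
s3a [0.4404 0.077  0.055 ]
s3b [0.4966 0.1227 0.055 ]
s3c [0.4691 0.0418 0.055 ]
s3d [0.5269 0.0816 0.055 ]
ir il 0.1187 -92.7
iwr iwl 0.1181 -93.8
hub post3 0.1105 174.5
post3 knob3 0.0583 -0.9
b1 b2 0.055 32.5
b1 b3 0.0899 -49.5
s3a s3b 0.0724 39.1
s3a s3c 0.0454 -50.8
s3c s3d 0.0702 34.6
[0.48324413 0.08075705 0.055     ]
```

```bash
cat >> h.py <<'E'
A=np.array([.531,.0195]);YAW=-3.5
def arc(r,a0,a1,z,jaw,n,c=None,off=0.):
    c=A if c is None else c
    return [(c[0]+r*np.cos(np.radians(a)),c[1]+r*np.sin(np.radians(a)),z,a+off,jaw) for a in np.linspace(a0,a1,n+1)]
E
python3 - <<'E'
from h import *
w=arc(.105,174.1,174.1,.15,.4,1)[:1]
w+=[tuple(w[0][:2])+(.092,174.1,.4,3)]+arc(.105,174.1,223,.092,.4,7)[1:]
w+=[w[-1]+(2,)]
plan(w,dmax=.05)
E
```

```text
t 2.27 p [ 0.4    -0.0007  0.42  ] rv [-0.004 -3.141 -0.   ] F [ 0.4  0.9 -0.2] gap 0.998 ff 0.0 q [-0.82 -0.21  0.63  1.85  0.12  1.46  1.35]
[0.4, -0.018, 0.021, 0.18, 0, 0, 0.005, 0.4, -0.017, 0.021, 0.18, 0, 0, 0.005, 0.4, -0.017, 0.021, 0.18, 0, 0, 0.005, 0.4, -0.017, 0.021, 0.18, 0, 0, 0.006, 0.4, -0.016, 0.022, 0.18, 0, 0, 0.005, 0.4, -0.016, 0.022, 0.18, 0, 0, 0.006, 0.4, 0, 0, 0.077, 0, 0, 0, 0.4, 0, 0, 0.077, 0, 0, 0, 0.4, 0, 0, 0.078, 0, 0, 0, 0.4, -0.003, -0.051, 0, 0, 0, -0.039, 0.4, -0.003, -0.051, 0, 0, 0, -0.039, 0.4, -0.003, -0.051, 0, 0, 0, -0.038]
[0.4, -0.004, -0.051, 0, 0, 0, -0.039, 0.4, -0.003, -0.051, 0, 0, 0, -0.039, 0.4, -0.003, -0.051, 0, 0, 0, -0.039, 0.4, -0.003, -0.051, 0, 0, 0, -0.039, 0.4, 0, 0, 0, 0, 0, 0, 0.4, 0, 0, 0, 0, 0, 0]
```

Call:
move_arm(motion=[0.4, -0.018, 0.021, 0.18, 0, 0, 0.005, 0.4, -0.017, 0.021, 0.18, 0, 0, 0.005, 0.4, -0.017, 0.021, 0.18, 0, 0, 0.005, 0.4, -0.017, 0.021, 0.18, 0, 0, 0.006, 0.4, -0.016, 0.022, 0.18, 0, 0, 0.005, 0.4, -0.016, 0.022, 0.18, 0, 0, 0.006, 0.4, 0, 0, 0, 0, 0, 0])

```text
time: 3.15
position: [0.4248, 0.0312, 0.148]
eef_rot: [-0.157, -3.132, 0.005]
contact_force: [0.9, 0.2, 0.6]
finger_gap: 0.298
finger_force: 0.0
```

```bash
python3 - <<'E'
from h import *
st()
c=cap('wrist'); np.savez('w2.npz',**c)
i=c['color'].copy()
p=w2pix(c,[.4257,.0304,.108]);cv2.circle(i,tuple(int(round(v)) for v in p),2,(0,0,255),-1);print(p)
cv2.imwrite('pics/w2.png',cv2.resize(i,(768,576)))
E
```

```text
t 3.15 p [0.4248 0.0312 0.148 ] rv [-0.157 -3.132  0.005] F [0.9 0.2 0.6] gap 0.298 ff 0.0 q [-0.77  0.22  0.7   2.18 -0.19  0.81  1.52]
[251.31738404 219.52594834]
```

View pics/w2.png

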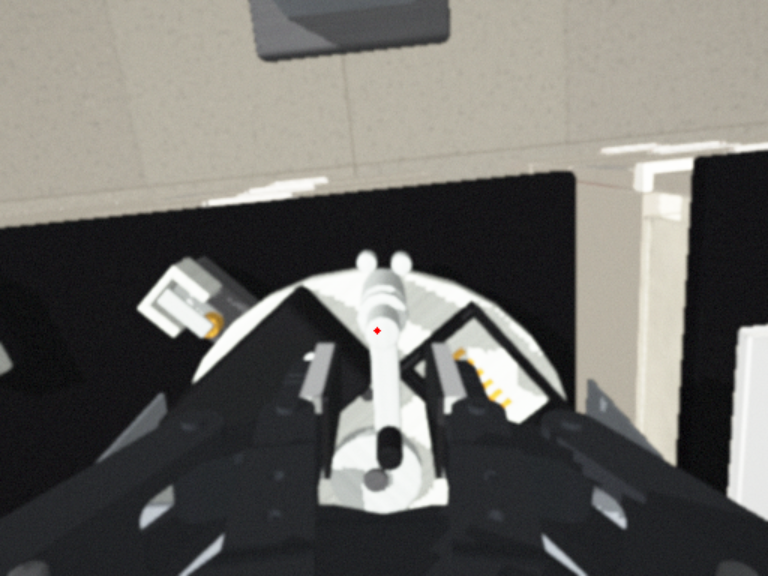

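Call:
move_arm(motion=[0.4, 0, 0, 0.075, 0, 0, 0, 0.4, 0, 0, 0.075, 0, 0, 0, 0.4, 0, 0, 0.074, 0, 0, 0, 0.4, -0.003, -0.051, 0, 0, 0, -0.039, 0.4, -0.003, -0.051, 0, 0, 0, -0.039, 0.4, -0.003, -0.051, 0, 0, 0, -0.038])

```text
time: 3.95
position: [0.4306, -0.0067, 0.0963]
eef_rot: [-0.42, 3.111, 0.002]
contact_force: [-1.1, 0.9, -0.5]
finger_gap: 0.299
finger_force: 0.5
```

Call:
move_arm(motion=[0.4, -0.004, -0.051, 0, 0, 0, -0.039, 0.4, -0.003, -0.051, 0, 0, 0, -0.039, 0.4, -0.003, -0.051, 0, 0, 0, -0.039, 0.4, -0.003, -0.051, 0, 0, 0, -0.039, 0.4, 0, 0, 0, 0, 0, 0, 0.4, 0, 0, 0, 0, 0, 0])

```text
time: 4.7
position: [0.4548, -0.0508, 0.0952]
eef_rot: [-1.152, 2.921, -0.0]
contact_force: [-0.4, -0.0, 1.4]
finger_gap: 0.298
finger_force: 0.0
```

```bash
python3 - <<'E'
from h import *
s=st();p=np.array(s['position']);v=p[:2]-A;print(np.hypot(*v),np.degrees(np.arctan2(v[1],v[0]))%360)
x,y=p[:2]
plan([(x,y,.16,223,.4,3),(.41,-.1,.28,190,-1,5),(.41,-.1,.35,180,-1)])
E
```

```text
t 4.7 p [ 0.4548 -0.0508  0.0952] rv [-1.152  2.921 -0.   ] F [-0.4 -0.   1.4] gap 0.298 ff 0.0 q [-0.35  0.35  0.45  2.15 -0.24  0.69  2.59]
0.10369859510716226 222.67156157104546
t 4.7 p [ 0.4548 -0.0508  0.0952] rv [-1.152  2.921 -0.   ] F [-0.4 -0.   1.4] gap 0.298 ff 0.0 q [-0.35  0.35  0.45  2.15 -0.24  0.69  2.59]
[0.4, 0, 0, -0.086, 0, 0, 0, 0.4, 0, 0, -0.087, 0, 0, 0, 0.4, 0, 0, -0.086, 0, 0, 0, -1, 0.053, -0.004, -0.096, 0, 0, 0.037, -1, 0.052, -0.011, -0.096, 0, 0, 0.037, -1, 0.05, -0.017, -0.096, 0, 0, 0.037, -1, 0.048, -0.022, -0.096, 0, 0, 0.036, -1, 0.046, -0.027, -0.097, 0, 0.001, 0.037, -1, 0, 0, -0.14, 0, 0, 0.028, -1, 0, 0, -0.14, 0, 0, 0.027]
```

Call:
move_arm(motion=[0.4, 0, 0, -0.086, 0, 0, 0, 0.4, 0, 0, -0.087, 0, 0, 0, 0.4, 0, 0, -0.086, 0, 0, 0, -1, 0.053, -0.004, -0.096, 0, 0, 0.037, -1, 0.052, -0.011, -0.096, 0, 0, 0.037, -1, 0.05, -0.017, -0.096, 0, 0, 0.037, -1, 0.048, -0.022, -0.096, 0, 0, 0.036, -1, 0.046, -0.027, -0.097, 0, 0.001, 0.037, -1, 0, 0, -0.14, 0, 0, 0.028, -1, 0, 0, -0.14, 0, 0, 0.027, -1, 0, 0, 0, 0, 0, 0])

```text
time: 6.08
position: [0.4107, -0.1002, 0.3513]
eef_rot: [-0.0, 3.141, -0.0]
contact_force: [0.5, -0.3, -0.5]
finger_gap: 0.998
finger_force: 0.0
```

```bash
python3 - <<'E'
from h import *
st()
c=cap('wrist'); np.savez('w3.npz',**c)
cv2.imwrite('pics/w3.png',cv2.resize(c['color'][80:260,60:320],None,fx=3,fy=3,interpolation=cv2.INTER_CUBIC))
E
```

```text
t 6.08 p [ 0.4107 -0.1002  0.3513] rv [-0.     3.141 -0.   ] F [ 0.5 -0.3 -0.5] gap 0.998 ff 0.0 q [-0.45 -0.1   0.58  1.93  0.05  1.29  1.68]
```

View pics/w3.png

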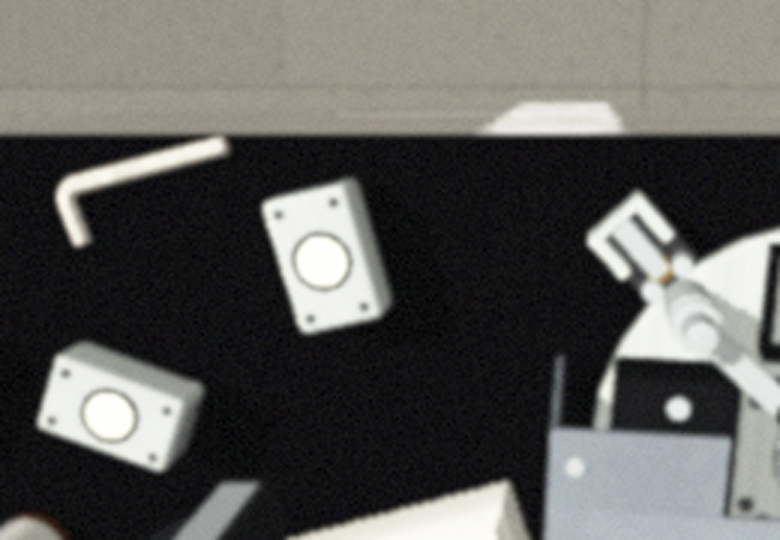

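```bash
python3 - <<'E'
from h import *
c=dict(np.load('w3.npz'))
f=lambda u,v,z=.04: pix2w(c,60+(u+.0)/3,80+v/3,z)
for w,S in [((322,262),[(278,214),(333,202),(364,306),(310,319)]),((108,415),[(65,373),(52,420),(152,457),(166,410)])]:
    P=[f(*s) for s in S];print('win',f(*w)[:2],'mean',np.mean(P,0)[:2])
    for i in range(4):
        e=P[(i+1)%4]-P[i];print(round(np.hypot(*e[:2]),4),round(np.degrees(np.arctan2(e[1],e[0]))%180,1))
p=f(704,332,.108);v=p[:2]-A;print('post3',p,np.hypot(*v),np.degrees(np.arctan2(v[1],v[0]))%360)
cv2.imwrite('pics/c3.png',cv2.resize(c['color'][125:260,240:395],None,fx=4.4,fy=4.4,interpolation=cv2.INTER_CUBIC))
E
```

```text
win [ 0.43574218 -0.21961672] mean [ 0.43526975 -0.21984824]
0.026 102.1
0.0499 13.0
0.0264 103.7
0.0506 12.5
win [ 0.51048924 -0.32766541] mean [ 0.51061768 -0.32721629]
0.0256 158.1
0.0498 67.3
0.026 158.6
0.0495 67.9
post3 [ 0.4506715  -0.05093164  0.108     ] 0.10683297226431254 221.2441252923694
```

View pics/c3.png

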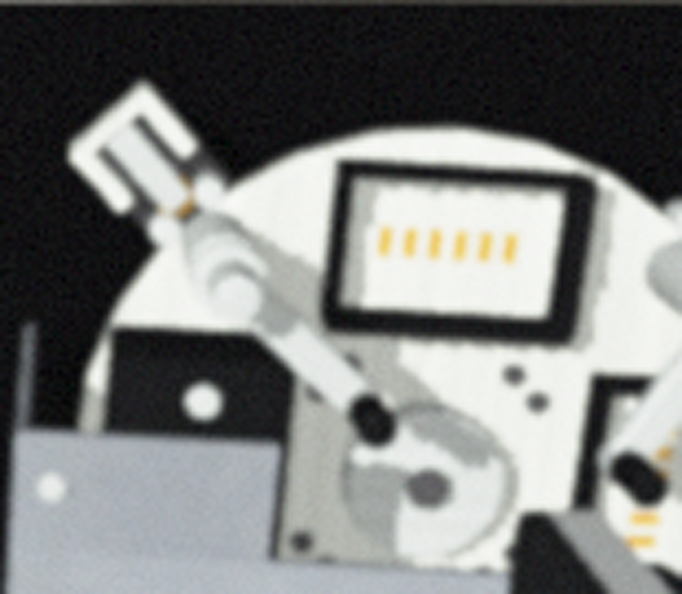

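```bash
python3 - <<'E'
from h import *
c=dict(np.load('w3.npz'))
f=lambda u,v,z: pix2w(c,240+u/4.4,125+v/4.4,z)
S=[f(u,v,.055) for u,v in [(340,161),(596,178),(575,342),(325,328)]]
print('pocket',np.mean(S,0))
for i in range(4):
    e=S[(i+1)%4]-S[i];print(round(np.hypot(*e[:2]),4),round(np.degrees(np.arctan2(e[1],e[0]))%180,1))
S=[f(u,v,.04) for u,v in [(385,241),(510,249)]];e=S[1]-S[0];print('contacts',np.mean(S,0),np.degrees(np.arctan2(e[1],e[0])))
print('expected',A+.078*np.array([np.cos(np.radians(176.5)),np.sin(np.radians(176.5))]))
P=f(237,293,.108);K=f(378,430,.108);print(P,K,f(430,489,.045));e=K-P;print(np.hypot(*e[:2]),np.degrees(np.arctan2(e[1],e[0])))
K2=f(640,478,.108);print('k2',K2)
E
```

```text
pocket [0.45398877 0.02262156 0.055     ]
0.0782 86.1
0.0522 178.2
0.0786 86.6
0.0528 177.7
contacts [0.45492957 0.02293193 0.04      ] 86.2053151276366
expected [0.45314549 0.02426179]
[ 0.45182016 -0.05185926  0.108     ] [ 0.49162778 -0.01120785  0.108     ] [0.5363568 0.0214362 0.045    ]
0.056896256250196155 45.60085127929166
k2 [0.50613562 0.06359846 0.108     ]
```

```bash
sed -i 's/^A=.*/A=np.array([.5318,.0182]);YAW=-3.7;S=np.array([.4540,.0230])/' h.py
python3 - <<'E'
from h import *
h=(.4353,-.2198)
plan([h+(.12,12.8,-1),h+(.016,12.8,-1),h+(.016,12.8,-1,1)],dmax=.05,amax=10)
E
```

```text
t 6.12 p [ 0.4102 -0.1001  0.3498] rv [ 3.00e-03 -3.14e+00  0.00e+00] F [-0.3  0.6 -0.8] gap 0.999 ff 0.0 q [-0.45 -0.09  0.58  1.93  0.05  1.29  1.68]
[-1, -0.006, -0.028, 0.054, 0, 0, 0.055, -1, -0.011, -0.027, 0.054, 0, 0, 0.055, -1, -0.015, -0.024, 0.054, 0, 0, 0.055, -1, -0.019, -0.022, 0.054, 0, 0, 0.055, -1, -0.023, -0.018, 0.054, 0, 0, 0.055, -1, -0.025, -0.014, 0.054, 0, 0, 0.055, -1, -0.027, -0.009, 0.054, 0, 0, 0.055, -1, -0.028, -0.004, 0.054, 0, 0, 0.054, -1, -0.029, 0, 0.054, 0, 0, 0.055, -1, -0.028, 0.005, 0.054, 0, 0, 0.054, -1, -0.027, 0.01, 0.054, 0, 0, 0.055, -1, -0.025, 0.015, 0.054, 0, 0, 0.054]
[-1, -0.022, 0.019, 0.054, 0, 0, 0.055, -1, -0.019, 0.022, 0.054, 0, 0, 0.054, -1, -0.014, 0.025, 0.054, 0, 0, 0.055, -1, -0.01, 0.027, 0.055, 0, 0, 0.054, -1, -0.006, 0.028, 0.054, 0, 0, 0.055, -1, 0, 0, 0.139, 0, 0, 0, -1, 0, 0, 0.139, 0, 0, 0, -1, 0.001, 0, 0.138, 0, 0, 0, -1, 0, 0, 0, 0, 0, 0]
```

Call:
move_arm(motion=[-1, -0.006, -0.028, 0.054, 0, 0, 0.055, -1, -0.011, -0.027, 0.054, 0, 0, 0.055, -1, -0.015, -0.024, 0.054, 0, 0, 0.055, -1, -0.019, -0.022, 0.054, 0, 0, 0.055, -1, -0.023, -0.018, 0.054, 0, 0, 0.055, -1, -0.025, -0.014, 0.054, 0, 0, 0.055, -1, -0.027, -0.009, 0.054, 0, 0, 0.055, -1, -0.028, -0.004, 0.054, 0, 0, 0.054, -1, -0.029, 0, 0.054, 0, 0, 0.055, -1, -0.028, 0.005, 0.054, 0, 0, 0.054, -1, -0.027, 0.01, 0.054, 0, 0, 0.055, -1, -0.025, 0.015, 0.054, 0, 0, 0.054])

```text
time: 7.62
position: [0.4269, -0.1847, 0.186]
eef_rot: [-2.698, -1.607, 0.006]
contact_force: [0.2, 0.1, 0.4]
finger_gap: 1.001
finger_force: 0.0
```

Call:
move_arm(motion=[-1, -0.022, 0.019, 0.054, 0, 0, 0.055, -1, -0.019, 0.022, 0.054, 0, 0, 0.054, -1, -0.014, 0.025, 0.054, 0, 0, 0.055, -1, -0.01, 0.027, 0.055, 0, 0, 0.054, -1, -0.006, 0.028, 0.054, 0, 0, 0.055, -1, 0, 0, 0, 0, 0, 0])

```text
time: 8.38
position: [0.4337, -0.2201, 0.1183]
eef_rot: [3.122, 0.349, -0.01]
contact_force: [-0.8, 0.4, 0.1]
finger_gap: 1.003
finger_force: 0.0
```

```bash
python3 - <<'E'
from h import *
h=(.4353,-.2198)
plan([h+(.045,12.8,-1),h+(.016,12.8,-1,2),h+(.016,12.8,1,5)],dmax=.05,amax=10)
c=cap('wrist')
for z in(.04,):
  for P in (h,): 
    u,v=w2pix(c,P+(z,));print(u,v)
cv2.imwrite('pics/w4.png',c['color'])
E
```

```text
t 8.38 p [ 0.4337 -0.2201  0.1183] rv [ 3.122  0.349 -0.01 ] F [-0.8  0.4  0.1] gap 1.003 ff 0.0 q [-0.3   0.45  0.87  2.07 -0.47  0.83 -0.51]
[-1, 0.004, 0, 0.146, 0, 0.001, 0, -1, 0.004, 0, 0.147, 0, 0.001, 0, -1, 0, 0, 0.058, 0, 0, 0, -1, 0, 0, 0.058, 0, 0, 0, 1, 0, 0, 0, 0, 0, 0, 1, 0, 0, 0, 0, 0, 0, 1, 0, 0, 0, 0, 0, 0, 1, 0, 0, 0, 0, 0, 0, 1, 0, 0, 0, 0, 0, 0]
257.0274520524084 197.86740412414105
```

View pics/w4.png

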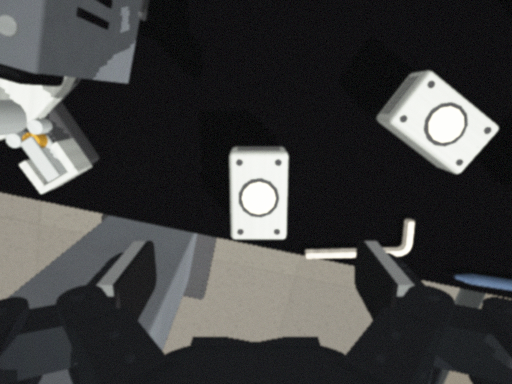

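Call:
move_arm(motion=[-1, 0.004, 0, 0.146, 0, 0.001, 0, -1, 0.004, 0, 0.147, 0, 0.001, 0, -1, 0, 0, 0.058, 0, 0, 0, -1, 0, 0, 0.058, 0, 0, 0, 1, 0, 0, 0, 0, 0, 0, 1, 0, 0, 0, 0, 0, 0, 1, 0, 0, 0, 0, 0, 0, 1, 0, 0, 0, 0, 0, 0, 1, 0, 0, 0, 0, 0, 0])

```text
time: 9.55
position: [0.4373, -0.2201, 0.0181]
eef_rot: [3.122, 0.349, 0.007]
contact_force: [-2.7, 0.7, 13.0]
finger_gap: 0.454
finger_force: 59.3
```

```bash
python3 - <<'E'
from h import *
s=st();p=s['position'];print(Ro.from_rotvec(s['eef_rot']).as_matrix().round(3).tolist())
plan([(p[0],p[1],.17,12.8,1),tuple(S)+(.17,86.3,1),tuple(S)+(.17,86.3,1,2)],dmax=.045,amax=9)
E
```

```text
t 9.55 p [ 0.4373 -0.2201  0.0181] rv [3.122 0.349 0.007] F [-2.7  0.7 13. ] gap 0.454 ff 59.32109177112579 q [-0.15  0.62  0.68  2.11 -0.67  0.64 -0.35]
[[0.975, 0.221, 0.005], [0.221, -0.975, 0.0], [0.005, 0.001, -1.0]]
t 9.55 p [ 0.4373 -0.2201  0.0181] rv [3.122 0.349 0.007] F [-2.7  0.7 13. ] gap 0.454 ff 59.32109177112579 q [-0.15  0.62  0.68  2.11 -0.67  0.64 -0.35]
[1, 0.001, 0, -0.152, 0, 0, 0, 1, 0.001, 0, -0.152, 0, 0, 0, 1, 0, 0, -0.152, 0, -0.001, 0, 1, 0, 0, -0.152, 0, 0, 0, 1, 0.031, -0.104, 0, 0, 0, -0.045, 1, 0.045, -0.098, 0, 0, 0, -0.045, 1, 0.059, -0.091, 0, 0, 0, -0.046, 1, 0.071, -0.081, 0, 0, 0, -0.045, 1, 0.082, -0.071, 0, 0, 0, -0.046, 1, 0.092, -0.058, 0, 0, 0, -0.045, 1, 0.099, -0.044, 0, 0, 0, -0.046, 1, 0.104, -0.03, 0, 0, 0, -0.045]
[1, 0.107, -0.015, 0, 0, 0, -0.046, 1, 0, 0, 0, 0, 0, 0, 1, 0, 0, 0, 0, 0, 0]
```

Call:
move_arm(motion=[1, 0.001, 0, -0.152, 0, 0, 0, 1, 0.001, 0, -0.152, 0, 0, 0, 1, 0, 0, -0.152, 0, -0.001, 0, 1, 0, 0, -0.152, 0, 0, 0, 1, 0.031, -0.104, 0, 0, 0, -0.045, 1, 0.045, -0.098, 0, 0, 0, -0.045, 1, 0.059, -0.091, 0, 0, 0, -0.046, 1, 0.071, -0.081, 0, 0, 0, -0.045, 1, 0.082, -0.071, 0, 0, 0, -0.046, 1, 0.092, -0.058, 0, 0, 0, -0.045, 1, 0.099, -0.044, 0, 0, 0, -0.046, 1, 0.104, -0.03, 0, 0, 0, -0.045])

```text
time: 11.05
position: [0.4519, -0.0029, 0.1695]
eef_rot: [2.435, 1.985, 0.001]
contact_force: [0.2, 0.3, -1.3]
finger_gap: 0.452
finger_force: 62.5
```

Call:
move_arm(motion=[1, 0.107, -0.015, 0, 0, 0, -0.046, 1, 0, 0, 0, 0, 0, 0, 1, 0, 0, 0, 0, 0, 0])

```text
time: 11.42
position: [0.4537, 0.0227, 0.1693]
eef_rot: [2.293, 2.148, 0.0]
contact_force: [0.5, -0.8, -1.5]
finger_gap: 0.457
finger_force: 62.5
```

```bash
python3 - <<'E'
from h import *
s=st();p=np.array(s['position'])
c=cap('wrist');np.savez('w5.npz',**c);print(w2pix(c,[*p[:2],p[2]+.022]))
i=c['color'].copy();u=tuple(int(round(v)) for v in w2pix(c,[*p[:2],p[2]+.022]));cv2.circle(i,u,1,(0,0,255),-1)
cv2.imwrite('pics/w5.png',i[60:384,100:420])
E
```

```text
t 11.43 p [0.4537 0.0227 0.1693] rv [2.293 2.148 0.   ] F [ 0.5 -0.8 -1.5] gap 0.457 ff 62.49308109283447 q [-0.67  0.22  0.62  2.1  -0.17  0.87 -0.02]
[253.48530255 275.5334872 ]
```

View pics/w5.png

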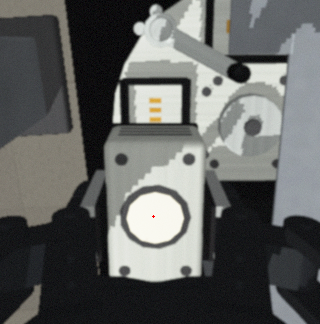

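```bash
python3 - <<'E'
from h import *
plan([tuple(S+[0,.0005])+(.105,86.3,1),tuple(S+[0,.0005])+(.072,86.3,1,3),tuple(S+[0,.0005])+(.060,86.3,1,3)],dmax=.033)
E
```

```text
t 11.47 p [0.4537 0.0225 0.1692] rv [2.293 2.147 0.   ] F [-1.1 -1.  -0.9] gap 0.457 ff 62.492955923080444 q [-0.67  0.22  0.62  2.1  -0.17  0.87 -0.02]
[1, 0.002, 0, 0.128, 0, 0, 0, 1, 0.002, 0.001, 0.129, 0, 0, 0, 1, 0, 0, 0.044, 0, 0, 0, 1, 0, 0, 0.044, 0, 0, 0, 1, 0, 0, 0.044, 0, 0, 0, 1, 0, 0, 0.016, 0, 0, 0, 1, 0, 0, 0.016, 0, 0, 0, 1, 0, 0, 0.016, 0, 0, 0]
```

Call:
move_arm(motion=[1, 0.002, 0, 0.128, 0, 0, 0, 1, 0.002, 0.001, 0.129, 0, 0, 0, 1, 0, 0, 0.044, 0, 0, 0, 1, 0, 0, 0.044, 0, 0, 0, 1, 0, 0, 0.044, 0, 0, 0, 1, 0, 0, 0.016, 0, 0, 0])

```text
time: 12.22
position: [0.4541, 0.0242, 0.0675]
eef_rot: [2.291, 2.15, -0.0]
contact_force: [0.2, 0.6, -1.3]
finger_gap: 0.454
finger_force: 62.4
```

Call:
move_arm(motion=[1, 0, 0, 0.016, 0, 0, 0, 1, 0, 0, 0.016, 0, 0, 0, 1, 0, 0, 0, 0, 0, 0])

```text
time: 12.6
position: [0.454, 0.0242, 0.0597]
eef_rot: [-2.291, -2.15, 0.0]
contact_force: [0.0, 0.6, -1.6]
finger_gap: 0.452
finger_force: 66.7
```

```bash
cat >> h.py <<'E'
P=A+.105*np.array([np.cos(np.radians(221.3)),np.sin(np.radians(221.3))])
def lever(a0,a1,n,z=.093,jaw=.53):
    w=[(x,y,zz,86.3,j) for x,y,zz,_,j in arc(.056,a0,a1,z,jaw,n,c=P)]
    f=w[0];return [(f[0],f[1],.15,86.3,jaw)]+[f+(3,)]+w[1:]+[w[-1]+(2,),w[-1][:2]+(.16,86.3,jaw)]
E
python3 - <<'E'
from h import *
s=st();x,y,_=s['position']
plan([(x,y,.0585,86.3,1),(x,y,.0585,86.3,-.3,3),(x,y,.13,86.3,-.3,2)]+lever(45.6,100.5,6))
E
```

```text
t 12.6 p [0.454  0.0242 0.0597] rv [-2.291 -2.15   0.   ] F [ 0.   0.6 -1.6] gap 0.452 ff 66.70533299446106 q [-0.56  0.43  0.52  2.17 -0.36  0.62  0.15]
t 12.6 p [0.454  0.0242 0.0597] rv [-2.291 -2.15   0.   ] F [ 0.   0.6 -1.6] gap 0.452 ff 66.70533299446106 q [-0.56  0.43  0.52  2.17 -0.36  0.62  0.15]
[1, 0, 0, 0.005, 0, 0, 0, -0.3, 0, 0, 0, 0, 0, 0, -0.3, 0, 0, 0, 0, 0, 0, -0.3, 0, 0, 0, 0, 0, 0, -0.3, 0, 0, -0.143, 0, 0, 0, -0.3, 0, 0, -0.143, 0, 0, 0, 0.53, -0.066, 0.08, -0.04, 0, 0, 0, 0.53, -0.065, 0.081, -0.04, 0, 0, 0, 0.53, 0, 0, 0.076, 0, 0, 0, 0.53, 0, 0, 0.076, 0, 0, 0, 0.53, 0, 0, 0.076, 0, 0, 0, 0.53, 0.021, -0.029, 0, 0, 0, 0]
[0.53, 0.016, -0.032, 0, 0, 0, 0, 0.53, 0.011, -0.034, 0, 0, 0, 0, 0.53, 0.006, -0.035, 0, 0, 0, 0, 0.53, -0.001, -0.036, 0, 0, 0, 0, 0.53, -0.006, -0.035, 0, 0, 0, 0, 0.53, 0, 0, 0, 0, 0, 0, 0.53, 0, 0, 0, 0, 0, 0, 0.53, 0, 0, -0.134, 0, 0, 0, 0.53, 0, 0, -0.134, 0, 0, 0]
```

Call:
move_arm(motion=[1, 0, 0, 0.005, 0, 0, 0, -0.3, 0, 0, 0, 0, 0, 0, -0.3, 0, 0, 0, 0, 0, 0, -0.3, 0, 0, 0, 0, 0, 0, -0.3, 0, 0, -0.143, 0, 0, 0, -0.3, 0, 0, -0.143, 0, 0, 0, 0.53, -0.066, 0.08, -0.04, 0, 0, 0, 0.53, -0.065, 0.081, -0.04, 0, 0, 0, 0.53, 0, 0, 0, 0, 0, 0, 0.53, 0, 0, 0, 0, 0, 0])

```text
time: 13.85
position: [0.4916, -0.0108, 0.1497]
eef_rot: [-2.29, -2.15, 0.001]
contact_force: [0.6, 0.9, 1.3]
finger_gap: 0.234
finger_force: 0.0
```

```bash
python3 - <<'E'
from h import *
s=st()
c=cap('wrist');np.savez('w6.npz',**c)
i=c['color'].copy()
for X in [(.4916,-.0112,.108),(*P,.108),(.454,.023,.08)]:
    u=w2pix(c,X);print(u);cv2.circle(i,tuple(int(round(v)) for v in u),1,(0,0,255),-1)
cv2.imwrite('pics/w6.png',cv2.resize(i[100:384,100:400],None,fx=2,fy=2))
E
```

```text
t 13.85 p [ 0.4916 -0.0108  0.1497] rv [-2.29e+00 -2.15e+00  1.00e-03] F [0.6 0.9 1.3] gap 0.234 ff 0.0 q [-0.56  0.33  0.62  2.03 -0.25  0.85  0.14]
[254.03791765 220.74932268]
[195.71966043 285.18658574]
[192.16461197 158.82328442]
```

View pics/w6.png

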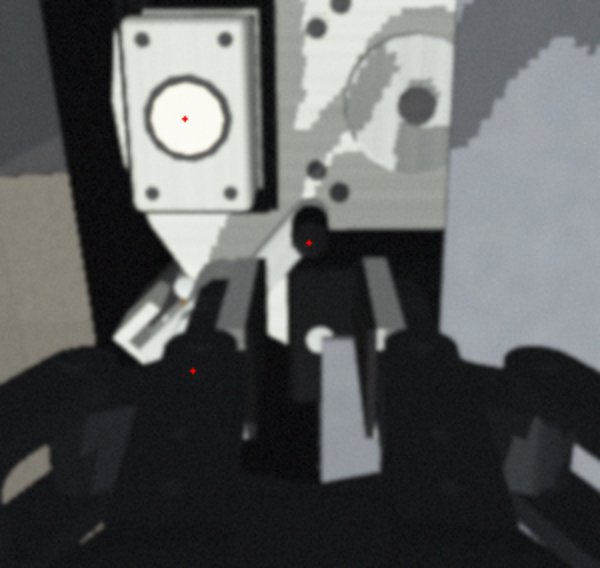

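Call:
move_arm(motion=[0.53, 0, 0, 0.076, 0, 0, 0, 0.53, 0, 0, 0.076, 0, 0, 0, 0.53, 0, 0, 0.076, 0, 0, 0, 0.53, 0.021, -0.029, 0, 0, 0, 0, 0.53, 0.016, -0.032, 0, 0, 0, 0, 0.53, 0.011, -0.034, 0, 0, 0, 0, 0.53, 0.006, -0.035, 0, 0, 0, 0, 0.53, -0.001, -0.036, 0, 0, 0, 0, 0.53, -0.006, -0.035, 0, 0, 0, 0, 0.53, 0, 0, 0, 0, 0, 0, 0.53, 0, 0, 0, 0, 0, 0])

```text
time: 15.28
position: [0.4429, 0.0037, 0.0931]
eef_rot: [2.291, 2.15, -0.0]
contact_force: [0.7, -0.4, 0.5]
finger_gap: 0.234
finger_force: 0.0
```

```bash
python3 - <<'E'
from h import *
s=st();p=s['position'];v=p[:2]-P;print(np.hypot(*v),np.degrees(np.arctan2(v[1],v[0])))
plan([(p[0],p[1],.17,86.3,.53,2),(.43,.03,.27,86.3,-.3)])
E
```

```text
t 15.28 p [0.4429 0.0037 0.0931] rv [ 2.291  2.15  -0.   ] F [ 0.7 -0.4  0.5] gap 0.234 ff 0.0 q [-0.58  0.35  0.59  2.18 -0.3   0.69  0.15]
0.05575733049118806 100.4012304984886
t 15.28 p [0.4429 0.0037 0.0931] rv [ 2.291  2.15  -0.   ] F [ 0.7 -0.4  0.5] gap 0.234 ff 0.0 q [-0.58  0.35  0.59  2.18 -0.3   0.69  0.15]
[0.53, 0, 0, -0.154, 0, 0, 0, 0.53, 0, 0, -0.154, 0, 0, 0, -0.3, 0.034, -0.019, -0.133, 0, 0, 0, -0.3, 0.034, -0.019, -0.133, 0, 0, 0, -0.3, 0.033, -0.02, -0.134, 0, 0, 0]
```

```bash
cat >> h.py <<'E'
def turn(n=9,z=.092,jaw=.4,over=1.6,y0=125,y1=200):
    w=[(x,y,zz,yw,j) for (x,y,zz,_,j),yw in zip(arc(.105,131.3,221.3+over,z,jaw,n),np.linspace(y0,y1,n+1))]
    f=w[0];return [f[:2]+(.15,y0,jaw),f+(2,)]+w[1:]+[w[-1]+(2,)]
E
python3 - <<'E'
from h import *
s=st();p=s['position']
plan([(p[0],p[1],.17,86.3,.4,2)]+turn(),dmax=.05,amax=9)
E
```

```text
t 15.28 p [0.4429 0.0037 0.0931] rv [ 2.291  2.15  -0.   ] F [ 0.7 -0.4  0.5] gap 0.234 ff 0.0 q [-0.58  0.35  0.59  2.18 -0.3   0.69  0.15]
t 15.28 p [0.4429 0.0037 0.0931] rv [ 2.291  2.15  -0.   ] F [ 0.7 -0.4  0.5] gap 0.234 ff 0.0 q [-0.58  0.35  0.59  2.18 -0.3   0.69  0.15]
[0.4, 0, 0, -0.154, 0, 0, 0, 0.4, 0, 0, -0.154, 0, 0, 0, 0.4, 0.076, 0.011, 0.016, 0, 0, -0.043, 0.4, 0.073, 0.021, 0.016, 0, 0, -0.043, 0.4, 0.07, 0.031, 0.016, 0, 0, -0.043, 0.4, 0.065, 0.04, 0.016, 0, 0, -0.043, 0.4, 0.059, 0.048, 0.016, 0, 0, -0.043, 0.4, 0, 0, 0.116, 0, 0, 0, 0.4, 0, 0, 0.116, 0, 0, 0, 0.4, -0.014, -0.073, 0, 0, 0, -0.046, 0.4, -0.017, -0.073, 0, 0, 0, -0.046, 0.4, -0.02, -0.072, 0, 0, 0, -0.047]
[0.4, -0.021, -0.071, 0, 0, 0, -0.046, 0.4, -0.024, -0.071, 0, 0, 0, -0.046, 0.4, -0.027, -0.07, 0, 0, 0, -0.046, 0.4, -0.028, -0.068, 0, 0, 0, -0.047, 0.4, -0.031, -0.068, 0, 0, 0, -0.046, 0.4, -0.033, -0.067, 0, 0, 0, -0.046, 0.4, 0, 0, 0, 0, 0, 0, 0.4, 0, 0, 0, 0, 0, 0]
```

Call:
move_arm(motion=[0.4, 0, 0, -0.154, 0, 0, 0, 0.4, 0, 0, -0.154, 0, 0, 0, 0.4, 0.076, 0.011, 0.016, 0, 0, -0.043, 0.4, 0.073, 0.021, 0.016, 0, 0, -0.043, 0.4, 0.07, 0.031, 0.016, 0, 0, -0.043, 0.4, 0.065, 0.04, 0.016, 0, 0, -0.043, 0.4, 0.059, 0.048, 0.016, 0, 0, -0.043, 0.4, 0, 0, 0, 0, 0, 0, 0.4, 0, 0, 0, 0, 0, 0])

```text
time: 16.4
position: [0.4625, 0.0965, 0.15]
eef_rot: [1.453, 2.785, -0.001]
contact_force: [0.7, -0.7, 0.2]
finger_gap: 0.304
finger_force: 0.0
```

```bash
python3 - <<'E'
from h import *
s=st()
c=cap('wrist');np.savez('w7.npz',**c);i=c['color']
g=cv2.cvtColor(i,cv2.COLOR_BGR2GRAY)
for a in range(40,110,8):
    X=[P[0]+.056*np.cos(np.radians(a)),P[1]+.056*np.sin(np.radians(a)),.108];u=w2pix(c,X).round().astype(int);print(a,u,g[u[1]-1:u[1]+2,u[0]-1:u[0]+2].mean() if 0<u[0]<511 and 0<u[1]<383 else None)
print('post2',w2pix(c,[.4625,.0971,.108]))
t=dict(cap('top'));np.savez('t7.npz',**t)
cv2.imwrite('pics/w7.png',np.hstack([cv2.resize(i[50:384],(430,281)),cv2.resize(t['color'][180:245,180:265],(367,281),interpolation=cv2.INTER_CUBIC)]))
E
```

```text
t 16.4 p [0.4625 0.0965 0.15  ] rv [ 1.453e+00  2.785e+00 -1.000e-03] F [ 0.7 -0.7  0.2] gap 0.304 ff 0.0 q [-0.69  0.27  0.48  2.07 -0.17  0.83  0.5 ]
40 [199 374] 30.333333333333332
48 [196 364] 25.88888888888889
56 [192 355] 28.0
64 [187 346] 30.666666666666668
72 [179 338] 29.666666666666668
80 [171 330] 29.444444444444443
88 [161 323] 30.0
96 [150 317] 36.333333333333336
104 [139 313] 35.888888888888886
post2 [253.19089079 217.82701081]
```

View pics/w7.png

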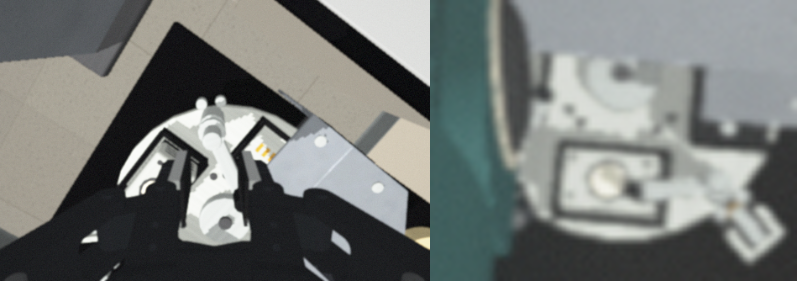

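Call:
move_arm(motion=[0.4, 0, 0, 0.116, 0, 0, 0, 0.4, 0, 0, 0.116, 0, 0, 0, 0.4, -0.014, -0.073, 0, 0, 0, -0.046, 0.4, -0.017, -0.073, 0, 0, 0, -0.046, 0.4, -0.02, -0.072, 0, 0, 0, -0.047])

```text
time: 17.12
position: [0.4316, 0.0503, 0.0922]
eef_rot: [0.805, 3.036, -0.0]
contact_force: [1.0, 1.2, -1.6]
finger_gap: 0.303
finger_force: 0.7
```

Call:
move_arm(motion=[0.4, -0.021, -0.071, 0, 0, 0, -0.046, 0.4, -0.024, -0.071, 0, 0, 0, -0.046, 0.4, -0.027, -0.07, 0, 0, 0, -0.046, 0.4, -0.028, -0.068, 0, 0, 0, -0.047, 0.4, -0.031, -0.068, 0, 0, 0, -0.046, 0.4, -0.033, -0.067, 0, 0, 0, -0.046, 0.4, 0, 0, 0, 0, 0, 0, 0.4, 0, 0, 0, 0, 0, 0])

```text
time: 18.12
position: [0.4545, -0.0528, 0.092]
eef_rot: [0.538, -3.095, 0.0]
contact_force: [0.6, 0.2, -0.4]
finger_gap: 0.301
finger_force: 0.0
```

```bash
python3 - <<'E'
from h import *
s=st();p=s['position'];v=p[:2]-A;print(np.hypot(*v),np.degrees(np.arctan2(v[1],v[0]))%360)
plan([(p[0],p[1],.16,200,.4,2),(.415,-.06,.36,165,-.4)],dmax=.055)
E
```

```text
t 18.12 p [ 0.4545 -0.0528  0.092 ] rv [ 0.538 -3.095  0.   ] F [ 0.6  0.2 -0.4] gap 0.301 ff 0.0 q [-0.14  0.33  0.22  2.14 -0.11  0.68  2.07]
0.10500970293144582 222.57318532517073
t 18.12 p [ 0.4545 -0.0528  0.092 ] rv [ 0.538 -3.095  0.   ] F [ 0.6  0.2 -0.4] gap 0.301 ff 0.0 q [-0.14  0.33  0.22  2.14 -0.11  0.68  2.07]
[0.4, 0, 0, -0.136, 0, 0, -0.001, 0.4, 0, 0, -0.136, 0, 0, -0.001, -0.4, 0.04, 0.007, -0.2, 0, 0, 0.049, -0.4, 0.04, 0.001, -0.2, 0, 0, 0.049, -0.4, 0.04, -0.006, -0.2, 0, 0, 0.048, -0.4, 0.038, -0.011, -0.2, 0, 0, 0.049]
```

```bash
cat >> h.py <<'E'
def heads(f='top',z=.04):
    c=vision.capture(f);g=cv2.cvtColor(c['color'],cv2.COLOR_BGR2GRAY);_,b=cv2.threshold(g,120,255,0)
    for k in cv2.findContours(b,0,1)[0]:
        if cv2.contourArea(k)<80: continue
        bx=cv2.boxPoints(cv2.minAreaRect(k));W=np.array([pix2w(c,*q,z) for q in bx]);e=[W[1]-W[0],W[2]-W[1]]
        L=[np.linalg.norm(x) for x in e];l=e[int(np.argmax(L))];m=W.mean(0)
        if .035<min(L)<.055 and .055<max(L)<.08: print('head',np.round(m[:2],4),np.round(L,3),round(np.degrees(np.arctan2(l[1],l[0]))%180,1))
E
python3 - <<'E'
from h import *
heads()
s=st();p=s['position']
plan([(p[0],p[1],.16,200,.53,2)]+lever(52.5,38.3,3)[:-1],dmax=.05,amax=10)
E
```

```text
head [ 0.4979 -0.4415] [0.067 0.043] 159.5
head [ 0.5105 -0.3283] [0.044 0.066] 67.9
t 18.18 p [ 0.4545 -0.0526  0.0921] rv [ 0.54  -3.095 -0.   ] F [-0.6  0.5 -0.3] gap 0.3 ff 0.0 q [-0.14  0.33  0.22  2.14 -0.11  0.68  2.07]
t 18.18 p [ 0.4545 -0.0526  0.0921] rv [ 0.54  -3.095 -0.   ] F [-0.6  0.5 -0.3] gap 0.3 ff 0.0 q [-0.14  0.33  0.22  2.14 -0.11  0.68  2.07]
[0.53, 0, 0, -0.136, 0, 0, -0.001, 0.53, 0, 0, -0.136, 0, 0, 0, 0.53, -0.015, 0.011, 0.003, 0, 0, 0.053, 0.53, -0.013, 0.013, 0.003, 0, 0, 0.053, 0.53, -0.011, 0.015, 0.003, 0, 0, 0.053, 0.53, -0.009, 0.017, 0.003, 0, 0, 0.052, 0.53, -0.006, 0.018, 0.004, 0, 0, 0.053, 0.53, -0.003, 0.019, 0.003, 0, 0, 0.052, 0.53, 0.001, 0.019, 0.004, 0, 0, 0.053, 0.53, 0.004, 0.018, 0.003, 0, 0, 0.052, 0.53, 0.006, 0.018, 0.004, 0, 0, 0.053, 0.53, 0.009, 0.016, 0.003, 0, 0, 0.052]
[0.53, 0.012, 0.014, 0.004, 0, 0, 0.053, 0.53, 0.014, 0.012, 0.003, 0, 0, 0.052, 0.53, 0, 0, 0.076, 0, 0, 0, 0.53, 0, 0, 0.076, 0, 0, 0, 0.53, 0, 0, 0.076, 0, 0, 0, 0.53, -0.011, 0.015, 0, 0, 0, 0, 0.53, -0.012, 0.014, 0, 0, 0, 0, 0.53, -0.013, 0.013, 0, 0, 0, 0, 0.53, 0, 0, 0, 0, 0, 0, 0.53, 0, 0, 0, 0, 0, 0]
```

Call:
move_arm(motion=[0.4, 0, 0, -0.136, 0, 0, -0.001, 0.53, 0, 0, -0.136, 0, 0, 0, 0.53, -0.015, 0.011, 0.003, 0, 0, 0.053, 0.53, -0.013, 0.013, 0.003, 0, 0, 0.053, 0.53, -0.011, 0.015, 0.003, 0, 0, 0.053, 0.53, -0.009, 0.017, 0.003, 0, 0, 0.052, 0.53, -0.006, 0.018, 0.004, 0, 0, 0.053, 0.53, -0.003, 0.019, 0.003, 0, 0, 0.052, 0.53, 0.001, 0.019, 0.004, 0, 0, 0.053, 0.53, 0.004, 0.018, 0.003, 0, 0, 0.052, 0.53, 0.006, 0.018, 0.004, 0, 0, 0.053, 0.53, 0.009, 0.016, 0.003, 0, 0, 0.052])

```text
time: 19.68
position: [0.4818, -0.0139, 0.1518]
eef_rot: [-1.911, -2.493, -0.0]
contact_force: [-0.0, -0.5, -0.6]
finger_gap: 0.236
finger_force: 0.0
```

Call:
move_arm(motion=[0.53, 0.012, 0.014, 0.004, 0, 0, 0.053, 0.53, 0.014, 0.012, 0.003, 0, 0, 0.052, 0.53, 0, 0, 0, 0, 0, 0, 0.53, 0, 0, 0, 0, 0, 0])

```text
time: 20.18
position: [0.487, -0.0069, 0.1501]
eef_rot: [-2.284, -2.157, 0.0]
contact_force: [-0.0, -0.1, -0.1]
finger_gap: 0.236
finger_force: 0.0
```

```bash
python3 - <<'E'
from h import *
s=st()
c=cap('wrist');np.savez('w8.npz',**c);i=c['color'].copy()
for X in [(s['position'][0],s['position'][1],.108),(.454,.023,.055)]:
    u=w2pix(c,X);print(u);cv2.circle(i,tuple(int(round(v)) for v in u),1,(0,0,255),-1)
cv2.imwrite('pics/w8.png',cv2.resize(i[100:320,100:400],None,fx=2,fy=2))
E
```

```text
t 20.18 p [ 0.487  -0.0069  0.1501] rv [-2.284 -2.157  0.   ] F [-0.  -0.1 -0.1] gap 0.236 ff 0.0 q [-0.51  0.31  0.54  2.04 -0.21  0.85  0.09]
[253.96412926 219.77916374]
[205.81313765 157.38411528]
```

View pics/w8.png

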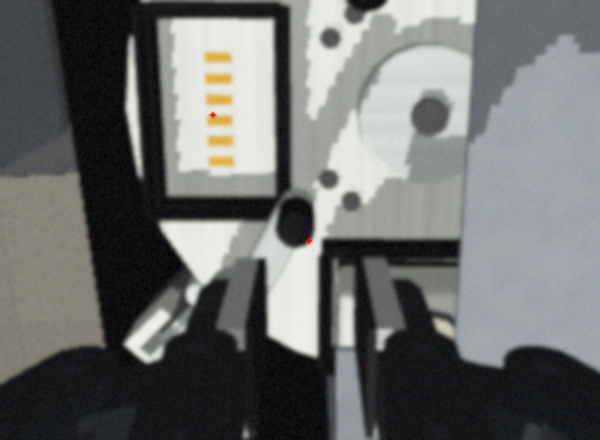

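```bash
python3 - <<'E'
from h import *
w=lever(57.5,38.3,4);p=w[-1]
plan(w+[p[:2]+(.2,67.9,-1,4),(.50,-.318,.17,67.9,-1),(.5108,-.3276,.12,67.9,-1,2)],dmax=.055)
E
```

```text
t 20.23 p [ 0.487  -0.0071  0.1501] rv [ 2.284  2.157 -0.   ] F [0.1 0.6 0.6] gap 0.235 ff 0.0 q [-0.51  0.31  0.54  2.04 -0.21  0.85  0.09]
[0.53, 0.012, -0.017, 0, 0, 0, 0.002, 0.53, 0, 0, 0.076, 0, 0, 0, 0.53, 0, 0, 0.076, 0, 0, 0, 0.53, 0, 0, 0.076, 0, 0, 0, 0.53, -0.01, 0.016, 0, 0, 0, 0, 0.53, -0.011, 0.015, 0, 0, 0, 0, 0.53, -0.012, 0.015, 0, 0, 0, 0, 0.53, -0.014, 0.013, 0, 0, 0, 0, 0.53, 0, 0, 0, 0, 0, 0, 0.53, 0, 0, 0, 0, 0, 0, 0.53, 0, 0, -0.134, 0, 0, 0, 0.53, 0, 0, -0.134, 0, 0, 0]
[-1, 0, 0, -0.04, 0, 0, 0.026, -1, 0, 0, -0.04, 0, 0, 0.025, -1, 0, 0, -0.04, 0, 0, 0.026, -1, 0, 0, -0.04, 0, 0, 0.025, -1, -0.186, 0.077, 0.02, 0, 0, 0, -1, -0.186, 0.077, 0.02, 0, 0, 0, -1, -0.185, 0.077, 0.02, 0, 0, 0, -1, -0.186, 0.077, 0.02, 0, 0, 0, -1, -0.185, 0.078, 0.02, 0, 0, 0, -1, -0.186, 0.077, 0.02, 0, 0, 0, -1, -0.009, 0.027, 0.1, 0, 0, 0, -1, -0.01, 0.028, 0.1, 0, 0, 0]
```

Call:
move_arm(motion=[0.53, 0.012, -0.017, 0, 0, 0, 0.002, 0.53, 0, 0, 0.076, 0, 0, 0, 0.53, 0, 0, 0.076, 0, 0, 0, 0.53, 0, 0, 0.076, 0, 0, 0, 0.53, -0.01, 0.016, 0, 0, 0, 0, 0.53, -0.011, 0.015, 0, 0, 0, 0, 0.53, -0.012, 0.015, 0, 0, 0, 0, 0.53, -0.014, 0.013, 0, 0, 0, 0, 0.53, 0, 0, 0, 0, 0, 0, 0.53, 0, 0, 0, 0, 0, 0, 0.53, 0, 0, -0.134, 0, 0, 0, 0.53, 0, 0, -0.134, 0, 0, 0])

```text
time: 21.72
position: [0.4968, -0.0166, 0.1608]
eef_rot: [-2.294, -2.146, 0.001]
contact_force: [0.3, 0.1, -0.5]
finger_gap: 0.235
finger_force: 0.0
```

Call:
move_arm(motion=[-0.5, 0, 0, -0.04, 0, 0, 0.026, -0.5, 0, 0, -0.04, 0, 0, 0.025, -0.5, 0, 0, -0.04, 0, 0, 0.026, -0.5, 0, 0, -0.04, 0, 0, 0.025, -0.5, -0.186, 0.077, 0.02, 0, 0, 0, -0.5, -0.186, 0.077, 0.02, 0, 0, 0, -0.5, -0.185, 0.077, 0.02, 0, 0, 0, -0.5, -0.186, 0.077, 0.02, 0, 0, 0, -0.5, -0.185, 0.078, 0.02, 0, 0, 0, -0.5, -0.186, 0.077, 0.02, 0, 0, 0, -0.5, 0, 0, 0, 0, 0, 0])

```text
time: 23.1
position: [0.4977, -0.322, 0.1697]
eef_rot: [2.611, 1.746, -0.003]
contact_force: [-0.7, 0.1, -0.4]
finger_gap: 0.754
finger_force: 0.0
```

```bash
cat >> h.py <<'E'
def wheads(z=.04):
    """white round windows in wrist view, above z"""
    c=vision.capture('wrist');g=cv2.cvtColor(c['color'],cv2.COLOR_BGR2GRAY)
    _,b=cv2.threshold(g,235,255,0)
    for k in cv2.findContours(b,0,1)[0]:
        a=cv2.contourArea(k)
        if a<100: continue
        (u,v),r=cv2.minEnclosingCircle(k)
        if a>.75*np.pi*r*r:
            m=cv2.moments(k);u,v=m['m10']/m['m00'],m['m01']/m['m00'];print('win',round(u,1),round(v,1),round(r,1),np.round(pix2w(c,u,v,z),4))
    return c
E
python3 - <<'E'
from h import *
s=st();np.savez('w9.npz',**wheads())
t=dict(np.load('w9.npz'));c=t
g=cv2.cvtColor(c['color'],cv2.COLOR_BGR2GRAY)
print([g[int(v),int(u)] for u,v in [w2pix(c,(.5108,-.3276,.04))]],w2pix(c,(.5108,-.3276,.04)))
E
```

```text
t 23.1 p [ 0.4977 -0.322   0.1697] rv [ 2.611  1.746 -0.003] F [-0.7  0.1 -0.4] gap 0.754 ff 0.0 q [ 0.01  0.5   0.67  1.77 -0.36  0.99  0.44]
win 304.5 298.8 11.8 [ 0.4979 -0.4414  0.04  ]
win 272.3 184.0 13.1 [ 0.5109 -0.3281  0.04  ]
[np.uint8(252)] [271.99736344 183.50772898]
```

```bash
python3 - <<'E'
from h import *
h=(.5108,-.3278)
plan([h+(.09,67.9,-.5,2),h+(.045,67.9,-.5),h+(.016,67.9,-.5,2),h+(.016,67.9,1,4)],dmax=.05)
E
```

```text
t 23.15 p [ 0.4984 -0.3197  0.1697] rv [-2.610e+00 -1.749e+00  2.000e-03] F [ 0.3  0.5 -0.8] gap 0.752 ff 0.0 q [ 0.01  0.5   0.67  1.77 -0.36  0.99  0.44]
[-0.5, -0.005, 0.029, 0.159, 0, 0, -0.001, -0.5, -0.006, 0.03, 0.16, 0, 0, 0, -0.5, 0, 0, 0.18, 0, 0, 0, -0.5, 0, 0, 0.058, 0, 0, 0, -0.5, 0, 0, 0.058, 0, 0, 0, 1, 0, 0, 0, 0, 0, 0, 1, 0, 0, 0, 0, 0, 0, 1, 0, 0, 0, 0, 0, 0, 1, 0, 0, 0, 0, 0, 0]
```

Call:
move_arm(motion=[-0.5, -0.005, 0.029, 0.159, 0, 0, -0.001, -0.5, -0.006, 0.03, 0.16, 0, 0, 0, -0.5, 0, 0, 0.14, 0, 0, 0, -0.5, 0, 0, 0, 0, 0, 0, -0.5, 0, 0, 0, 0, 0, 0])

```text
time: 23.78
position: [0.5126, -0.3261, 0.0568]
eef_rot: [2.603, 1.757, 0.001]
contact_force: [-0.3, 1.0, 0.7]
finger_gap: 0.748
finger_force: 0.0
```

```bash
python3 - <<'E'
from h import *
h=(.5108,-.3278)
plan([h+(.016,67.9,-.5,3),h+(.016,67.9,1,4),h+(.17,67.9,1,4)],dmax=.05)
E
```

```text
t 23.77 p [ 0.5126 -0.3261  0.0568] rv [2.603e+00 1.757e+00 1.000e-03] F [-0.3  1.   0.7] gap 0.748 ff 0.0 q [ 0.09  0.67  0.57  1.8  -0.48  0.81  0.52]
[-0.5, -0.003, -0.001, 0.054, 0, 0, 0, -0.5, -0.003, -0.002, 0.055, 0, 0, 0, -0.5, -0.003, -0.001, 0.054, 0, 0, 0.001, 1, 0, 0, 0, 0, 0, 0, 1, 0, 0, 0, 0, 0, 0, 1, 0, 0, 0, 0, 0, 0, 1, 0, 0, 0, 0, 0, 0, 1, 0, 0, -0.154, 0, 0, 0, 1, 0, 0, -0.154, 0, 0, 0, 1, 0, 0, -0.154, 0, 0, 0, 1, 0, 0.001, -0.154, 0, 0, 0]
```

Call:
move_arm(motion=[-0.5, -0.003, -0.001, 0.054, 0, 0, 0, -0.5, -0.003, -0.002, 0.055, 0, 0, 0, -0.5, -0.003, -0.001, 0.054, 0, 0, 0.001, 1, 0, 0, 0, 0, 0, 0, 1, 0, 0, 0, 0, 0, 0, 1, 0, 0, 0, 0, 0, 0, 1, 0, 0, 0, 0, 0, 0])

```text
time: 24.65
position: [0.5102, -0.3279, 0.0148]
eef_rot: [2.607, 1.753, 0.0]
contact_force: [-0.0, 0.2, -1.4]
finger_gap: 0.456
finger_force: 61.1
```

Call:
move_arm(motion=[1, 0, 0, -0.154, 0, 0, 0, 1, 0, 0, -0.154, 0, 0, 0, 1, 0, 0, -0.154, 0, 0, 0, 1, 0, 0.001, -0.154, 0, 0, 0])

```text
time: 25.15
position: [0.5102, -0.3279, 0.17]
eef_rot: [2.607, 1.753, 0.0]
contact_force: [0.3, -0.3, -2.1]
finger_gap: 0.455
finger_force: 61.3
```

```bash
python3 - <<'E'
from h import *
plan([tuple(S)+(.175,86.3,1),tuple(S)+(.175,86.3,1,2)],dmax=.05)
E
```

```text
t 25.15 p [ 0.5102 -0.3279  0.17  ] rv [2.607 1.753 0.   ] F [ 0.3 -0.3 -2.1] gap 0.455 ff 61.25347137451172 q [ 0.03  0.53  0.67  1.74 -0.38  1.01  0.45]
[1, 0.152, -0.092, -0.003, 0, 0, -0.013, 1, 0.156, -0.086, -0.002, 0, 0, -0.013, 1, 0.159, -0.08, -0.003, 0, 0, -0.013, 1, 0.162, -0.073, -0.002, 0, 0, -0.013, 1, 0.165, -0.066, -0.003, 0, 0, -0.013, 1, 0.167, -0.06, -0.002, 0, 0, -0.013, 1, 0.169, -0.052, -0.003, 0, 0, -0.012, 1, 0.172, -0.046, -0.002, 0, 0, -0.013, 1, 0, 0, 0, 0, 0, 0, 1, 0, 0, 0, 0, 0, 0]
```

Call:
move_arm(motion=[1, 0.152, -0.092, -0.003, 0, 0, -0.013, 1, 0.156, -0.086, -0.002, 0, 0, -0.013, 1, 0.159, -0.08, -0.003, 0, 0, -0.013, 1, 0.162, -0.073, -0.002, 0, 0, -0.013, 1, 0.165, -0.066, -0.003, 0, 0, -0.013, 1, 0.167, -0.06, -0.002, 0, 0, -0.013, 1, 0.169, -0.052, -0.003, 0, 0, -0.012, 1, 0.172, -0.046, -0.002, 0, 0, -0.013, 1, 0, 0, 0, 0, 0, 0, 1, 0, 0, 0, 0, 0, 0])

```text
time: 26.4
position: [0.4543, 0.0225, 0.1737]
eef_rot: [2.291, 2.149, 0.0]
contact_force: [0.1, -0.6, -2.1]
finger_gap: 0.457
finger_force: 61.4
```

```bash
python3 - <<'E'
from h import *
s=st();p=np.array(s['position']);z=p[2]+.025
wheads(z)
q=tuple(S+[0,.0005])
plan([q+(.10,86.3,1),q+(.070,86.3,1,3),q+(.0565,86.3,1,3)],dmax=.038)
E
```

```text
t 26.4 p [0.4543 0.0225 0.1737] rv [2.291 2.149 0.   ] F [ 0.1 -0.6 -2.1] gap 0.457 ff 61.41242980957031 q [-0.63  0.21  0.57  2.09 -0.14  0.88 -0.04]
win 254.7 279.5 28.1 [0.4547 0.0224 0.1987]
t 26.45 p [0.4543 0.022  0.1737] rv [2.292 2.148 0.   ] F [-0.5 -0.2 -2.4] gap 0.459 ff 61.41273021697998 q [-0.62  0.21  0.57  2.09 -0.14  0.88 -0.04]
[1, 0.003, -0.001, 0.147, 0, 0, 0, 1, 0.003, -0.001, 0.148, 0, 0, 0, 1, 0, 0, 0.04, 0, 0, 0, 1, 0, 0, 0.04, 0, 0, 0, 1, 0, 0, 0.04, 0, 0, 0, 1, 0, 0, 0.018, 0, 0, 0, 1, 0, 0, 0.018, 0, 0, 0, 1, 0, 0, 0.018, 0, 0, 0]
```

Call:
move_arm(motion=[1, 0.003, -0.001, 0.147, 0, 0, 0, 1, 0.003, -0.001, 0.148, 0, 0, 0, 1, 0, 0, 0.04, 0, 0, 0, 1, 0, 0, 0.04, 0, 0, 0, 1, 0, 0, 0.04, 0, 0, 0, 1, 0, 0, 0, 0, 0, 0])

```text
time: 27.2
position: [0.4538, 0.0243, 0.0698]
eef_rot: [-2.291, -2.15, 0.0]
contact_force: [0.7, -0.3, -1.8]
finger_gap: 0.456
finger_force: 61.2
```

Call:
move_arm(motion=[1, 0, 0, 0.018, 0, 0, 0, 1, 0, 0, 0.018, 0, 0, 0, 1, 0, 0, 0.018, 0, 0, 0, 1, 0, 0, 0, 0, 0, 0])

```text
time: 27.7
position: [0.4536, 0.0243, 0.056]
eef_rot: [-2.291, -2.15, 0.001]
contact_force: [0.1, -0.6, -2.8]
finger_gap: 0.456
finger_force: 61.3
```

```bash
python3 - <<'E'
from h import *
s=st();x,y,z=s['position']
plan([(x,y,.055,86.3,1),(x,y,.055,86.3,-.3,3),(x,y,.14,86.3,-.3,2)]+lever(43.5,100.5,6))
E
```

```text
t 27.7 p [0.4536 0.0243 0.056 ] rv [-2.291e+00 -2.150e+00  1.000e-03] F [ 0.1 -0.6 -2.8] gap 0.456 ff 61.33661985397339 q [-0.52  0.43  0.47  2.17 -0.33  0.61  0.13]
t 27.7 p [0.4536 0.0243 0.056 ] rv [-2.291e+00 -2.150e+00  1.000e-03] F [ 0.1 -0.6 -2.8] gap 0.456 ff 61.33661985397339 q [-0.52  0.43  0.47  2.17 -0.33  0.61  0.13]
[1, 0, 0, 0.004, 0, 0, 0, -0.3, 0, 0, 0, 0, 0, 0, -0.3, 0, 0, 0, 0, 0, 0, -0.3, 0, 0, 0, 0, 0, 0, -0.3, 0, 0, -0.17, 0, 0, 0, -0.3, 0, 0, -0.17, 0, 0, 0, 0.53, -0.069, 0.084, -0.02, 0, 0, 0, 0.53, -0.068, 0.084, -0.02, 0, 0, 0, 0.53, 0, 0, 0.076, 0, 0, 0, 0.53, 0, 0, 0.076, 0, 0, 0, 0.53, 0, 0.001, 0.076, 0, 0, 0, 0.53, 0.023, -0.03, 0, 0, 0, 0]
[0.53, 0.018, -0.032, 0, 0, 0, 0, 0.53, 0.012, -0.035, 0, 0, 0, 0, 0.53, 0.006, -0.037, 0, 0, 0, 0, 0.53, 0, -0.037, 0, 0, 0, 0, 0.53, -0.006, -0.037, 0, 0, 0, 0, 0.53, 0, 0, 0, 0, 0, 0, 0.53, 0, 0, 0, 0, 0, 0, 0.53, 0, 0, -0.134, 0, 0, 0, 0.53, 0, 0, -0.134, 0, 0, 0]
```

Call:
move_arm(motion=[1, 0, 0, 0.004, 0, 0, 0, -0.3, 0, 0, 0, 0, 0, 0, -0.3, 0, 0, 0, 0, 0, 0, -0.3, 0, 0, 0, 0, 0, 0, -0.3, 0, 0, -0.17, 0, 0, 0, -0.3, 0, 0, -0.17, 0, 0, 0, 0.53, -0.069, 0.084, -0.02, 0, 0, 0, 0.53, -0.068, 0.084, -0.02, 0, 0, 0, 0.53, 0, 0, 0, 0, 0, 0, 0.53, 0, 0, 0, 0, 0, 0])

```text
time: 28.95
position: [0.493, -0.0121, 0.15]
eef_rot: [-2.29, -2.15, 0.001]
contact_force: [-0.8, 0.5, -0.4]
finger_gap: 0.235
finger_force: 0.0
```

```bash
cat >> h.py <<'E'
def knob(c):
    """template: dark disc of knob top ahead of the fingers, lever angle by darkness along the arc"""
    g=cv2.GaussianBlur(cv2.cvtColor(c['color'],cv2.COLOR_BGR2GRAY),(7,7),0)
    r=[]
    for a in range(36,110,2):
        u=w2pix(c,[P[0]+.056*np.cos(np.radians(a)),P[1]+.056*np.sin(np.radians(a)),.106])
        r.append((a,int(g[int(u[1]),int(u[0])]) if 0<=u[0]<512 and 0<=u[1]<384 else -1))
    print(r)
E
python3 - <<'E'
from h import *
st();c=wheads(.08);knob(c)
E
```

```text
t 28.95 p [ 0.493  -0.0121  0.15  ] rv [-2.29e+00 -2.15e+00  1.00e-03] F [-0.8  0.5 -0.4] gap 0.235 ff 0.0 q [-0.53  0.33  0.58  2.03 -0.23  0.85  0.12]
win 190.4 154.8 17.3 [0.4545 0.0242 0.08  ]
[(36, 62), (38, 28), (40, 26), (42, 25), (44, 25), (46, 25), (48, 53), (50, 156), (52, 165), (54, 171), (56, 153), (58, 140), (60, 99), (62, 54), (64, 22), (66, 94), (68, 188), (70, 215), (72, 201), (74, 213), (76, 222), (78, 225), (80, 225), (82, 224), (84, 226), (86, 225), (88, 224), (90, 223), (92, 220), (94, 181), (96, 175), (98, 213), (100, 191), (102, 62), (104, 12), (106, 12), (108, 13)]
```

Window on the pocket centre, knob near 42–44°. Swing it shut.

Call:
move_arm(motion=[0.53, 0, 0, 0.076, 0, 0, 0, 0.53, 0, 0, 0.076, 0, 0, 0, 0.53, 0, 0.001, 0.076, 0, 0, 0, 0.53, 0.023, -0.03, 0, 0, 0, 0, 0.53, 0.018, -0.032, 0, 0, 0, 0, 0.53, 0.012, -0.035, 0, 0, 0, 0, 0.53, 0.006, -0.037, 0, 0, 0, 0, 0.53, 0, -0.037, 0, 0, 0, 0, 0.53, -0.006, -0.037, 0, 0, 0, 0, 0.53, 0, 0, 0, 0, 0, 0, 0.53, 0, 0, 0, 0, 0, 0])

```text
time: 30.38
position: [0.4428, 0.0039, 0.0933]
eef_rot: [2.291, 2.15, -0.0]
contact_force: [-0.1, -0.5, 0.3]
finger_gap: 0.232
finger_force: 0.0
```

```bash
python3 - <<'E'
from h import *
s=st();p=s['position'];v=p[:2]-P;print(np.degrees(np.arctan2(v[1],v[0])))
plan([(p[0],p[1],.17,86.3,.4,2)]+turn(),dmax=.05,amax=9)
E
```

```text
t 30.38 p [0.4428 0.0039 0.0933] rv [ 2.291  2.15  -0.   ] F [-0.1 -0.5  0.3] gap 0.232 ff 0.0 q [-0.55  0.34  0.55  2.18 -0.28  0.69  0.12]
100.43434435055278
t 30.38 p [0.4428 0.0039 0.0933] rv [ 2.291  2.15  -0.   ] F [-0.1 -0.5  0.3] gap 0.232 ff 0.0 q [-0.55  0.34  0.55  2.18 -0.28  0.69  0.12]
[0.4, 0, 0, -0.153, 0, 0, 0, 0.4, 0, 0, -0.154, 0, 0, 0, 0.4, 0.075, 0.011, 0.016, 0, 0, -0.043, 0.4, 0.073, 0.021, 0.016, 0, 0, -0.043, 0.4, 0.07, 0.031, 0.016, 0, 0, -0.043, 0.4, 0.065, 0.04, 0.016, 0, 0, -0.043, 0.4, 0.059, 0.048, 0.016, 0, 0, -0.043, 0.4, 0, 0, 0.116, 0, 0, 0, 0.4, 0, 0, 0.116, 0, 0, 0, 0.4, -0.014, -0.073, 0, 0, 0, -0.046, 0.4, -0.017, -0.073, 0, 0, 0, -0.046, 0.4, -0.02, -0.072, 0, 0, 0, -0.047]
[0.4, -0.022, -0.071, 0, 0, 0, -0.046, 0.4, -0.024, -0.07, 0, 0, 0, -0.046, 0.4, -0.026, -0.07, 0, 0, 0, -0.046, 0.4, -0.028, -0.069, 0, 0, 0, -0.047, 0.4, -0.031, -0.068, 0, 0, 0, -0.046, 0.4, -0.033, -0.067, 0, 0, 0, -0.046, 0.4, 0, 0, 0, 0, 0, 0, 0.4, 0, 0, 0, 0, 0, 0]
```

Call:
move_arm(motion=[0.4, 0, 0, -0.153, 0, 0, 0, 0.4, 0, 0, -0.154, 0, 0, 0, 0.4, 0.075, 0.011, 0.016, 0, 0, -0.043, 0.4, 0.073, 0.021, 0.016, 0, 0, -0.043, 0.4, 0.07, 0.031, 0.016, 0, 0, -0.043, 0.4, 0.065, 0.04, 0.016, 0, 0, -0.043, 0.4, 0.059, 0.048, 0.016, 0, 0, -0.043, 0.4, 0, 0, 0, 0, 0, 0, 0.4, 0, 0, 0, 0, 0, 0])

```text
time: 31.5
position: [0.4624, 0.0964, 0.15]
eef_rot: [-1.453, -2.785, 0.001]
contact_force: [0.5, 0.3, -0.3]
finger_gap: 0.299
finger_force: 0.0
```

```bash
python3 - <<'E'
from h import *
st();c=cap('top');o=dict(np.load('t7.npz'))
a,b=[x['color'][205:240,210:262].astype(int) for x in (c,o)]
print('absdiff',np.abs(a-b).mean(),np.percentile(np.abs(a-b),[50,95,99.5]))
w=cap('wrist');np.savez('w10.npz',**w);o=dict(np.load('w7.npz'))
print('wrist post region diff',np.abs(w['color'][165:230,225:285].astype(int)-o['color'][165:230,225:285]).mean())
heads()
E
```

```text
t 31.5 p [0.4624 0.0964 0.15  ] rv [-1.453e+00 -2.785e+00  1.000e-03] F [ 0.5  0.3 -0.3] gap 0.299 ff 0.0 q [-0.65  0.27  0.44  2.07 -0.15  0.83  0.48]
absdiff 8.873076923076923 [  2.     50.    135.705]
wrist post region diff 3.9282905982905985
head [ 0.3415 -0.7459] [0.073 0.054] 147.9
head [ 0.4982 -0.4416] [0.066 0.043] 159.5
```

```bash
python3 - <<'E'
from h import *
c=cap('top');o=dict(np.load('t7.npz'))
d=np.abs(c['color'].astype(int)-o['color']).max(2)[205:240,210:262]
for r in d[::1]: print(''.join('#' if v>60 else '+' if v>25 else '.' for v in r))
g=lambda x:cv2.cvtColor(x['color'],cv2.COLOR_BGR2GRAY)[214:232,222:262]
print('new');print('\n'.join(' '.join('%3d'%v for v in r[::1]) for r in g(c)[::2,::1]))
print('old');print('\n'.join(' '.join('%3d'%v for v in r[::1]) for r in g(o)[::2,::1]))
E
```

```text
.....................+++++..........................
.....................+++++..........................
.....................+++++......++++................
......................++++......++++++...+#+++......
........................+++.....+++++.++.++###+.....
..........................+++++......+##+.+++++.....
...........................++####++++...............
...........................++#################+++...
.............................+###################+..
..............................+++################+..
+.......................................++++####+...
++....................+.......................++....
+...................................................
++..................................................
....................................................
....................................................
....................................................
....................................................
....................................................
.............+......................................
........................................
[... 2942 characters left out ...]
 208 206 208 215 213 188 134  79  55  50  54  53  51  51  51
229 206 150 102  76  73 103 159 198 207 208 208 205 205 206 205 205 206 208 212 213 200 188 183 186 186 190 189 194 203 190 148  93  57  51  52  52  52  53  54
191 202 204 199 182 157 149 161 178 179 159 145 143 179 211 217 214 211 213 215 217 213 198 181 177 174 161 140 151 178 179 145 101  76  65  57  52  50  53  49
186 193 197 203 207 209 207 205 203 186 139  98 125 181 215 220 220 218 218 219 218 218 214 207 197 192 172 157 171 184 172 133 114 154 188 171 121  72  52  53
 94 100 102 106 106 111 113 120 125 124 106  94 141 194 218 221 219 213 204 187 161 132 108 113 148 165 150 141 171 197 202 192 167 142 158 190 190 147  91  56
```

Call:
move_arm(motion=[0.4, 0, 0, 0.116, 0, 0, 0, 0.4, 0, 0, 0.116, 0, 0, 0, 0.4, -0.014, -0.073, 0, 0, 0, -0.046, 0.4, -0.017, -0.073, 0, 0, 0, -0.046, 0.4, -0.02, -0.072, 0, 0, 0, -0.047])

```text
time: 32.33
position: [0.4316, 0.0505, 0.0921]
eef_rot: [0.804, 3.037, -0.0]
contact_force: [1.4, 0.2, 0.0]
finger_gap: 0.296
finger_force: 0.6
```

Call:
move_arm(motion=[0.4, -0.021, -0.071, 0, 0, 0, -0.046, 0.4, -0.024, -0.071, 0, 0, 0, -0.046, 0.4, -0.027, -0.07, 0, 0, 0, -0.046, 0.4, -0.028, -0.068, 0, 0, 0, -0.047, 0.4, -0.031, -0.068, 0, 0, 0, -0.046, 0.4, -0.033, -0.067, 0, 0, 0, -0.046, 0.4, 0, 0, 0, 0, 0, 0, 0.4, 0, 0, 0, 0, 0, 0])

```text
time: 33.33
position: [0.4545, -0.0528, 0.092]
eef_rot: [0.538, -3.095, -0.0]
contact_force: [0.6, 0.7, -0.0]
finger_gap: 0.299
finger_force: 0.0
```

```bash
python3 - <<'E'
from h import *
s=st();p=s['position'];v=p[:2]-A;print(np.hypot(*v),np.degrees(np.arctan2(v[1],v[0]))%360)
plan([(p[0],p[1],.16,200,.4,2),(.43,-.04,.24,86.3,.53)],dmax=.05,amax=10)
E
```

```text
t 33.33 p [ 0.4545 -0.0528  0.092 ] rv [ 0.538 -3.095 -0.   ] F [ 0.6  0.7 -0. ] gap 0.299 ff 0.0 q [-0.11  0.33  0.19  2.14 -0.09  0.68  2.05]
0.10499038573733839 222.55203590597534
t 33.33 p [ 0.4545 -0.0528  0.092 ] rv [ 0.538 -3.095 -0.   ] F [ 0.6  0.7 -0. ] gap 0.299 ff 0.0 q [-0.11  0.33  0.19  2.14 -0.09  0.68  2.05]
[0.4, 0, 0, -0.136, 0, 0, -0.001, 0.4, 0, 0, -0.136, 0, 0, 0, 0.53, 0.006, 0.007, -0.027, 0, 0, 0.053, 0.53, 0.007, 0.006, -0.027, 0, 0, 0.053, 0.53, 0.008, 0.004, -0.027, 0, 0, 0.053, 0.53, 0.009, 0.003, -0.027, 0, 0, 0.052, 0.53, 0.009, 0.001, -0.026, 0, 0, 0.053, 0.53, 0.009, 0, -0.027, 0, 0, 0.052, 0.53, 0.009, -0.001, -0.026, 0, 0, 0.053, 0.53, 0.009, -0.003, -0.027, 0, 0, 0.052, 0.53, 0.008, -0.004, -0.026, 0, 0, 0.053, 0.53, 0.007, -0.006, -0.027, 0, 0, 0.052]
[0.53, 0.006, -0.007, -0.026, 0, 0, 0.053, 0.53, 0.005, -0.008, -0.027, 0, 0, 0.052]
```

Call:
move_arm(motion=[0.4, 0, 0, -0.136, 0, 0, -0.001, 0.4, 0, 0, -0.136, 0, 0, 0, 0.53, 0.006, 0.007, -0.027, 0, 0, 0.053, 0.53, 0.007, 0.006, -0.027, 0, 0, 0.053, 0.53, 0.008, 0.004, -0.027, 0, 0, 0.053, 0.53, 0.009, 0.003, -0.027, 0, 0, 0.052, 0.53, 0.009, 0.001, -0.026, 0, 0, 0.053, 0.53, 0.009, 0, -0.027, 0, 0, 0.052, 0.53, 0.009, -0.001, -0.026, 0, 0, 0.053, 0.53, 0.009, -0.003, -0.027, 0, 0, 0.052, 0.53, 0.008, -0.004, -0.026, 0, 0, 0.053, 0.53, 0.007, -0.006, -0.027, 0, 0, 0.052])

```text
time: 34.83
position: [0.434, -0.0417, 0.2269]
eef_rot: [-1.912, -2.493, -0.0]
contact_force: [-0.1, -0.2, -0.4]
finger_gap: 0.235
finger_force: 0.0
```

Call:
move_arm(motion=[0.53, 0.006, -0.007, -0.026, 0, 0, 0.053, 0.53, 0.005, -0.008, -0.027, 0, 0, 0.052, 0.53, 0, 0, 0, 0, 0, 0])

```text
time: 35.2
position: [0.4302, -0.0398, 0.2403]
eef_rot: [2.287, 2.153, 0.001]
contact_force: [0.2, -0.2, -0.7]
finger_gap: 0.234
finger_force: 0.0
```

```bash
python3 - <<'E'
from h import *
s=st();c=wheads(.08);np.savez('w11.npz',**c);knob(c);i=cv2.resize(c['color'][80:330,110:410],None,fx=2.4,fy=2.4,interpolation=cv2.INTER_CUBIC)
for a in (41.3,55,70,85):
    u=w2pix(c,[P[0]+.056*np.cos(np.radians(a)),P[1]+.056*np.sin(np.radians(a)),.108]);cv2.circle(i,(int((u[0]-110)*2.4),int((u[1]-80)*2.4)),2,(0,0,255),-1)
u=w2pix(c,[*S,.055]);cv2.circle(i,(int((u[0]-110)*2.4),int((u[1]-80)*2.4)),2,(0,255,0),-1)
cv2.imwrite('pics/w11.png',i)
E
```

```text
t 35.2 p [ 0.4302 -0.0398  0.2403] rv [2.287e+00 2.153e+00 1.000e-03] F [ 0.2 -0.2 -0.7] gap 0.234 ff 0.0 q [-0.35  0.05  0.38  2.07 -0.02  1.03 -0.01]
[(36, 174), (38, 176), (40, 175), (42, 174), (44, 168), (46, 104), (48, 42), (50, 28), (52, 30), (54, 31), (56, 28), (58, 26), (60, 59), (62, 144), (64, 172), (66, 169), (68, 125), (70, 59), (72, 30), (74, 72), (76, 167), (78, 225), (80, 235), (82, 235), (84, 236), (86, 237), (88, 234), (90, 227), (92, 223), (94, 227), (96, 225), (98, 219), (100, 201), (102, 201), (104, 188), (106, 183), (108, 178)]
```

View pics/w11.png

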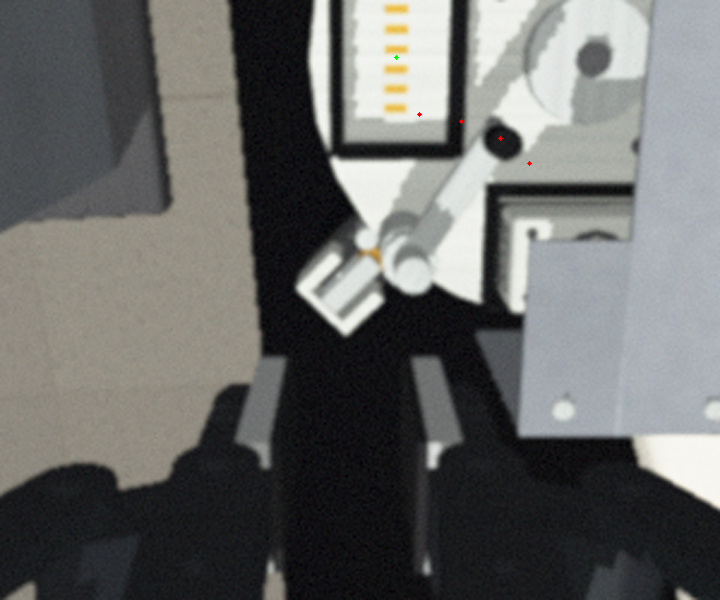

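```bash
python3 - <<'E'
from h import *
w=lever(53,38.3,3);p=w[-1]
plan(w,dmax=.05)
E
```

```text
t 35.25 p [ 0.4302 -0.0399  0.24  ] rv [-2.284e+00 -2.157e+00 -1.000e-03] F [-0.2  0.1 -0.5] gap 0.237 ff 0.0 q [-0.35  0.05  0.38  2.07 -0.02  1.03 -0.01]
[0.53, 0.049, 0.073, 0.12, 0, 0, 0.001, 0.53, 0.049, 0.072, 0.12, 0, 0, 0.001, 0.53, 0.049, 0.072, 0.12, 0, 0, 0, 0.53, 0, 0, 0.076, 0, 0, 0, 0.53, 0, 0, 0.076, 0, 0, 0, 0.53, 0, 0, 0.076, 0, 0, 0, 0.53, -0.011, 0.016, 0, 0, 0, 0, 0.53, -0.012, 0.014, 0, 0, 0, 0, 0.53, -0.014, 0.014, 0, 0, 0, 0, 0.53, 0, 0, 0, 0, 0, 0, 0.53, 0, 0, 0, 0, 0, 0, 0.53, 0, 0, -0.134, 0, 0, 0]
[0.53, 0, 0, -0.134, 0, 0, 0]
```

Call:
move_arm(motion=[0.53, 0.049, 0.073, 0.12, 0, 0, 0.001, 0.53, 0.049, 0.072, 0.12, 0, 0, 0.001, 0.53, 0.049, 0.072, 0.12, 0, 0, 0, 0.53, 0, 0, 0, 0, 0, 0, 0.53, 0, 0, 0.076, 0, 0, 0, 0.53, 0, 0, 0.076, 0, 0, 0, 0.53, 0, 0, 0.076, 0, 0, 0, 0.53, -0.011, 0.016, 0, 0, 0, 0, 0.53, -0.012, 0.014, 0, 0, 0, 0, 0.53, -0.014, 0.014, 0, 0, 0, 0, 0.53, 0, 0, 0, 0, 0, 0, 0.53, 0, 0, 0, 0, 0, 0])

```text
time: 36.75
position: [0.4973, -0.0173, 0.0933]
eef_rot: [2.294, 2.146, 0.0]
contact_force: [0.7, -0.2, -0.1]
finger_gap: 0.235
finger_force: 0.0
```

```bash
python3 - <<'E'
from h import *
s=st();p=s['position'];heads()
plan([(p[0],p[1],.2,86.3,.53),(.49,-.42,.20,159.5,-.5),(.49,-.42,.20,159.5,-.5,1)],dmax=.055,amax=10)
E
```

```text
t 36.75 p [ 0.4973 -0.0173  0.0933] rv [2.294 2.146 0.   ] F [ 0.7 -0.2 -0.1] gap 0.235 ff 0.0 q [-0.3   0.4   0.33  2.05 -0.19  0.72  0.08]
head [ 0.4983 -0.4414] [0.066 0.043] 161.0
t 36.8 p [ 0.4973 -0.0172  0.0932] rv [2.294 2.146 0.   ] F [0.7 0.3 0.3] gap 0.237 ff 0.0 q [-0.3   0.4   0.33  2.05 -0.19  0.72  0.08]
[0.53, 0, 0, -0.214, 0, 0, 0, 0.53, 0, 0, -0.213, 0, 0, -0.001, -0.5, -0.201, 0.009, 0, 0, 0, -0.051, -0.5, -0.2, -0.023, 0, 0, 0, -0.051, -0.5, -0.194, -0.055, 0, 0, 0, -0.051, -0.5, -0.183, -0.085, 0, 0, 0, -0.051, -0.5, -0.167, -0.113, 0, 0, 0, -0.051, -0.5, -0.146, -0.138, 0, 0, 0, -0.05, -0.5, -0.123, -0.159, 0, 0, 0, -0.051, -0.5, -0.097, -0.178, 0, 0, 0, -0.05, -0.5, 0, 0.001, 0, 0, 0, 0]
```

Call:
move_arm(motion=[0.53, 0, 0, -0.214, 0, 0, 0, 0.53, 0, 0, -0.213, 0, 0, -0.001, -0.5, -0.201, 0.009, 0, 0, 0, -0.051, -0.5, -0.2, -0.023, 0, 0, 0, -0.051, -0.5, -0.194, -0.055, 0, 0, 0, -0.051, -0.5, -0.183, -0.085, 0, 0, 0, -0.051, -0.5, -0.167, -0.113, 0, 0, 0, -0.051, -0.5, -0.146, -0.138, 0, 0, 0, -0.05, -0.5, -0.123, -0.159, 0, 0, 0, -0.051, -0.5, -0.097, -0.178, 0, 0, 0, -0.05, -0.5, 0, 0.001, 0, 0, 0, 0, -0.5, 0, 0, 0, 0, 0, 0])

```text
time: 38.3
position: [0.4893, -0.4186, 0.1996]
eef_rot: [-0.566, -3.09, -0.001]
contact_force: [-0.7, 1.5, -0.6]
finger_gap: 0.752
finger_force: 0.0
```

```bash
python3 - <<'E'
from h import *
s=st();c=wheads();np.savez('w12.npz',**c);heads('wrist')
h=(.4982,-.4415)
plan([h+(.06,159.5,-.5,3)],dmax=.05)
E
```

```text
t 38.3 p [ 0.4893 -0.4186  0.1996] rv [-5.66e-01 -3.09e+00 -1.00e-03] F [-0.7  1.5 -0.6] gap 0.752 ff 0.0 q [ 0.44  0.49  0.3   1.6  -0.16  1.07  2.  ]
win 233.0 190.8 11.7 [ 0.4977 -0.4418  0.04  ]
head [ 0.4955 -0.4418] [0.039 0.065] 159.2
t 38.4 p [ 0.4898 -0.4179  0.1999] rv [5.630e-01 3.091e+00 1.000e-03] F [ 0.   0.3 -0. ] gap 0.755 ff 0.0 q [ 0.44  0.49  0.3   1.6  -0.16  1.07  2.  ]
[-0.5, -0.022, -0.026, 0.187, 0, 0, 0, -0.5, -0.021, -0.025, 0.186, 0, 0, 0, -0.5, -0.022, -0.026, 0.187, 0, 0, -0.001]
```

Call:
move_arm(motion=[-0.5, -0.022, -0.026, 0.187, 0, 0, 0, -0.5, -0.021, -0.025, 0.186, 0, 0, 0, -0.5, -0.022, -0.026, 0.187, 0, 0, 0, -0.5, 0, 0, 0, 0, 0, 0, -0.5, 0, 0, 0, 0, 0, 0])

```text
time: 39.02
position: [0.4985, -0.4427, 0.0617]
eef_rot: [0.563, 3.089, -0.001]
contact_force: [0.1, -0.5, 1.3]
finger_gap: 0.752
finger_force: 0.0
```

```bash
python3 - <<'E'
from h import *
h=(.4979,-.4417)
plan([h+(.016,159.5,-.5,3),h+(.016,159.5,1,5),h+(.17,159.5,1,4)],dmax=.05)
E
```

```text
t 39.02 p [ 0.4985 -0.4427  0.0617] rv [ 5.630e-01  3.089e+00 -1.000e-03] F [ 0.1 -0.5  1.3] gap 0.752 ff 0.0 q [ 0.5   0.69  0.26  1.63 -0.22  0.85  2.06]
[-0.5, 0.001, 0.001, 0.061, 0, 0, 0, -0.5, 0.002, 0.001, 0.061, 0, 0, 0, -0.5, 0.001, 0.001, 0.061, 0, 0.001, -0.001, 1, 0, 0, 0, 0, 0, 0, 1, 0, 0, 0, 0, 0, 0, 1, 0, 0, 0, 0, 0, 0, 1, 0, 0, 0, 0, 0, 0, 1, 0, 0, 0, 0, 0, 0, 1, 0, 0, -0.154, 0, 0, 0, 1, 0, 0, -0.154, 0, 0, 0, 1, 0.001, 0, -0.154, 0, 0, 0, 1, 0, 0, -0.154, 0, 0, 0]
```

Call:
move_arm(motion=[-0.5, 0.001, 0.001, 0.061, 0, 0, 0, -0.5, 0.002, 0.001, 0.061, 0, 0, 0, -0.5, 0.001, 0.001, 0.061, 0, 0, 0, 1, 0, 0, 0, 0, 0, 0, 1, 0, 0, 0, 0, 0, 0, 1, 0, 0, 0, 0, 0, 0, 1, 0, 0, 0, 0, 0, 0])

```text
time: 39.9
position: [0.4971, -0.4418, 0.0143]
eef_rot: [0.564, 3.09, -0.0]
contact_force: [0.6, 0.6, -2.0]
finger_gap: 0.458
finger_force: 61.4
```

Call:
move_arm(motion=[1, 0, 0, -0.154, 0, 0, 0, 1, 0, 0, -0.154, 0, 0, 0, 1, 0, 0, -0.154, 0, 0, 0, 1, 0, 0, -0.154, 0, 0, 0])

```text
time: 40.4
position: [0.4969, -0.4417, 0.1696]
eef_rot: [0.564, 3.09, -0.0]
contact_force: [0.3, 0.0, -2.8]
finger_gap: 0.458
finger_force: 61.4
```

```bash
python3 - <<'E'
from h import *
plan([tuple(S)+(.175,86.3,1),tuple(S)+(.175,86.3,1,2)],dmax=.055)
E
```

```text
t 40.4 p [ 0.4969 -0.4417  0.1696] rv [ 0.564  3.09  -0.   ] F [ 0.3  0.  -2.8] gap 0.458 ff 61.400874853134155 q [ 0.47  0.56  0.3   1.57 -0.18  1.04  2.03]
[1, 0.091, 0.186, -0.002, 0, 0, 0.045, 1, 0.116, 0.172, -0.003, 0, 0, 0.045, 1, 0.139, 0.154, -0.002, 0, 0, 0.045, 1, 0.16, 0.133, -0.003, 0, 0, 0.045, 1, 0.177, 0.109, -0.002, 0, 0, 0.045, 1, 0.19, 0.083, -0.003, 0, 0, 0.045, 1, 0.2, 0.055, -0.002, 0, 0, 0.045, 1, 0.205, 0.026, -0.003, 0, 0, 0.045, 1, 0.207, -0.003, -0.002, 0, 0, 0.046, 1, 0, 0, 0, 0, 0, 0, 1, 0, 0, 0, 0, 0, 0]
```

Call:
move_arm(motion=[1, 0.091, 0.186, -0.002, 0, 0, 0.045, 1, 0.116, 0.172, -0.003, 0, 0, 0.045, 1, 0.139, 0.154, -0.002, 0, 0, 0.045, 1, 0.16, 0.133, -0.003, 0, 0, 0.045, 1, 0.177, 0.109, -0.002, 0, 0, 0.045, 1, 0.19, 0.083, -0.003, 0, 0, 0.045, 1, 0.2, 0.055, -0.002, 0, 0, 0.045, 1, 0.205, 0.026, -0.003, 0, 0, 0.045, 1, 0.207, -0.003, -0.002, 0, 0, 0.046, 1, 0, 0, 0, 0, 0, 0, 1, 0, 0, 0, 0, 0, 0])

```text
time: 41.78
position: [0.4542, 0.022, 0.1738]
eef_rot: [2.29, 2.15, 0.0]
contact_force: [0.9, -0.2, -1.9]
finger_gap: 0.455
finger_force: 61.6
```

```bash
python3 - <<'E'
from h import *
s=st();p=np.array(s['position']);z=p[2]+.0257
wheads(z)
q=tuple(S+[0,.0005])
plan([q+(.10,86.3,1),q+(.070,86.3,1,3),q+(.0565,86.3,1,3)],dmax=.038)
E
```

```text
t 41.77 p [0.4542 0.022  0.1738] rv [2.29 2.15 0.  ] F [ 0.9 -0.2 -1.9] gap 0.455 ff 61.58432722091675 q [-0.48  0.19  0.41  2.09 -0.1   0.87 -0.08]
win 254.7 280.3 28.1 [0.4547 0.022  0.1995]
t 41.83 p [0.4543 0.0215 0.1737] rv [2.291 2.149 0.   ] F [-0.2 -0.5 -2.8] gap 0.454 ff 61.58459186553955 q [-0.48  0.19  0.41  2.09 -0.1   0.87 -0.08]
[1, 0.004, -0.001, 0.147, 0, 0, 0, 1, 0.004, -0.001, 0.148, 0, 0, 0, 1, 0, 0, 0.04, 0, 0, 0, 1, 0, 0, 0.04, 0, 0, 0, 1, 0, 0, 0.04, 0, 0, 0, 1, 0, 0, 0.018, 0, 0, 0, 1, 0, 0, 0.018, 0, 0, 0, 1, 0, 0, 0.018, 0, 0, 0]
```

Call:
move_arm(motion=[1, 0.003, -0.001, 0.147, 0, 0, 0, 1, 0.003, -0.001, 0.148, 0, 0, 0, 1, 0, 0, 0.04, 0, 0, 0, 1, 0, 0, 0.04, 0, 0, 0, 1, 0, 0, 0.04, 0, 0, 0, 1, 0, 0, 0, 0, 0, 0])

```text
time: 42.58
position: [0.4538, 0.0236, 0.0698]
eef_rot: [-2.292, -2.149, 0.0]
contact_force: [-1.1, 0.1, -1.7]
finger_gap: 0.454
finger_force: 61.4
```

Call:
move_arm(motion=[1, 0, 0, 0.018, 0, 0, 0, 1, 0, 0, 0.018, 0, 0, 0, 1, 0, 0, 0.018, 0, 0, 0, 1, 0, 0, 0, 0, 0, 0])

```text
time: 43.08
position: [0.4536, 0.0237, 0.056]
eef_rot: [-2.292, -2.149, 0.001]
contact_force: [0.1, 0.0, -2.8]
finger_gap: 0.456
finger_force: 61.4
```

```bash
python3 - <<'E'
from h import *
s=st();x,y,z=s['position']
plan([(x,y,.055,86.3,1),(x,y,.055,86.3,-.3,3),(x,y,.14,86.3,-.3,2)]+lever(43.5,100.5,6))
E
```

```text
t 43.08 p [0.4536 0.0237 0.056 ] rv [-2.292e+00 -2.149e+00  1.000e-03] F [ 0.1  0.  -2.8] gap 0.456 ff 61.419886350631714 q [-0.41  0.41  0.34  2.17 -0.24  0.6   0.04]
t 43.08 p [0.4536 0.0237 0.056 ] rv [-2.292e+00 -2.149e+00  1.000e-03] F [ 0.1  0.  -2.8] gap 0.456 ff 61.419886350631714 q [-0.41  0.41  0.34  2.17 -0.24  0.6   0.04]
[1, 0, 0, 0.004, 0, 0, 0, -0.3, 0, 0, 0, 0, 0, 0, -0.3, 0, 0, 0, 0, 0, 0, -0.3, 0, 0, 0, 0, 0, 0, -0.3, 0, 0, -0.17, 0, 0, 0, -0.3, 0, 0, -0.17, 0, 0, 0, 0.53, -0.067, 0.084, -0.02, 0, 0, 0, 0.53, -0.068, 0.085, -0.02, 0, 0, 0, 0.53, 0, 0, 0.076, 0, 0, 0, 0.53, 0, 0, 0.076, 0, 0, 0, 0.53, 0.001, 0, 0.076, 0, 0, 0, 0.53, 0.022, -0.029, 0, 0, 0, 0]
[0.53, 0.018, -0.033, 0, 0, 0, 0, 0.53, 0.012, -0.035, 0, 0, 0, 0, 0.53, 0.006, -0.037, 0, 0, 0, 0, 0.53, 0, -0.037, 0, 0, 0, 0, 0.53, -0.006, -0.036, 0, 0, 0, 0, 0.53, 0, 0, 0, 0, 0, 0, 0.53, 0, 0, 0, 0, 0, 0, 0.53, 0, 0, -0.134, 0, 0, 0, 0.53, 0, 0, -0.134, 0, 0, 0]
```

Call:
move_arm(motion=[1, 0, 0, 0.004, 0, 0, 0, -0.3, 0, 0, 0, 0, 0, 0, -0.3, 0, 0, 0, 0, 0, 0, -0.3, 0, 0, 0, 0, 0, 0, -0.3, 0, 0, -0.17, 0, 0, 0, -0.3, 0, 0, -0.17, 0, 0, 0, 0.53, -0.067, 0.084, -0.02, 0, 0, 0, 0.53, -0.068, 0.084, -0.02, 0, 0, 0, 0.53, 0, 0, 0, 0, 0, 0, 0.53, 0, 0, 0, 0, 0, 0])

```text
time: 44.32
position: [0.4929, -0.0123, 0.15]
eef_rot: [-2.291, -2.148, 0.001]
contact_force: [-0.1, 0.9, 0.1]
finger_gap: 0.235
finger_force: 0.0
```

```bash
python3 - <<'E'
from h import *
st();c=wheads(.08);knob(c)
E
```

```text
t 44.33 p [ 0.4929 -0.0123  0.15  ] rv [-2.291e+00 -2.148e+00  1.000e-03] F [-0.1  0.9  0.1] gap 0.235 ff 0.0 q [-0.4   0.31  0.43  2.02 -0.17  0.85  0.05]
win 190.3 155.3 17.3 [0.4544 0.0237 0.08  ]
[(36, 52), (38, 27), (40, 25), (42, 26), (44, 26), (46, 30), (48, 82), (50, 170), (52, 177), (54, 180), (56, 157), (58, 146), (60, 104), (62, 33), (64, 22), (66, 64), (68, 196), (70, 219), (72, 194), (74, 176), (76, 221), (78, 226), (80, 226), (82, 225), (84, 226), (86, 227), (88, 225), (90, 224), (92, 222), (94, 182), (96, 164), (98, 206), (100, 206), (102, 84), (104, 15), (106, 12), (108, 13)]
```

Same as before; swing it shut.

Call:
move_arm(motion=[0.53, 0, 0, 0.076, 0, 0, 0, 0.53, 0, 0, 0.076, 0, 0, 0, 0.53, 0, 0.001, 0.076, 0, 0, 0, 0.53, 0.023, -0.03, 0, 0, 0, 0, 0.53, 0.018, -0.032, 0, 0, 0, 0, 0.53, 0.012, -0.035, 0, 0, 0, 0, 0.53, 0.006, -0.037, 0, 0, 0, 0, 0.53, 0, -0.037, 0, 0, 0, 0, 0.53, -0.006, -0.037, 0, 0, 0, 0, 0.53, 0, 0, 0, 0, 0, 0, 0.53, 0, 0, 0, 0, 0, 0])

```text
time: 45.75
position: [0.4427, 0.0038, 0.0933]
eef_rot: [-2.292, -2.148, 0.0]
contact_force: [1.1, 0.1, 0.1]
finger_gap: 0.235
finger_force: 0.0
```

Call:
move_arm(motion=[0.4, 0, 0, -0.153, 0, 0, 0, 0.4, 0, 0, -0.154, 0, 0, 0, 0.4, 0.075, 0.011, 0.016, 0, 0, -0.043, 0.4, 0.073, 0.021, 0.016, 0, 0, -0.043, 0.4, 0.07, 0.031, 0.016, 0, 0, -0.043, 0.4, 0.065, 0.04, 0.016, 0, 0, -0.043, 0.4, 0.059, 0.048, 0.016, 0, 0, -0.043, 0.4, 0, 0, 0, 0, 0, 0, 0.4, 0, 0, 0, 0, 0, 0])

```text
time: 46.88
position: [0.4625, 0.0962, 0.15]
eef_rot: [-1.455, -2.784, 0.001]
contact_force: [-0.3, -0.1, 0.3]
finger_gap: 0.302
finger_force: 0.0
```

```bash
python3 - <<'E'
from h import *
st();c=cap('top');o=dict(np.load('t7.npz'))
d=np.abs(c['color'].astype(int)-o['color']).max(2)[216:240,210:262];print(d.mean(),np.percentile(d,[95,99.8]))
plan([(.4625,.0971,.15,125,.4)]+turn())
E
```

```text
t 46.88 p [0.4625 0.0962 0.15  ] rv [-1.455e+00 -2.784e+00  1.000e-03] F [-0.3 -0.1  0.3] gap 0.302 ff 0.0 q [-0.52  0.26  0.28  2.07 -0.1   0.83  0.43]
3.1041666666666665 [10.65  26.012]
t 46.92 p [0.4625 0.0962 0.1501] rv [ 1.455e+00  2.784e+00 -1.000e-03] F [ 0.9 -0.2 -0.5] gap 0.302 ff 0.0 q [-0.52  0.26  0.28  2.07 -0.1   0.83  0.43]
[0.4, 0.003, 0.002, 0, 0, 0, -0.001, 0.4, 0, 0, 0, 0, 0, 0, 0.4, 0, 0, 0.116, 0, 0, 0, 0.4, 0, 0, 0.116, 0, 0, 0, 0.4, -0.015, -0.073, 0, 0, 0, -0.046, 0.4, -0.017, -0.072, 0, 0, 0, -0.047, 0.4, -0.019, -0.072, 0, 0, 0, -0.046, 0.4, -0.022, -0.072, 0, 0, 0, -0.046, 0.4, -0.024, -0.07, 0.001, 0, 0, -0.046, 0.4, -0.026, -0.07, 0, 0, 0, -0.047, 0.4, -0.029, -0.069, 0, 0, 0, -0.046, 0.4, -0.03, -0.067, 0, 0, 0, -0.046]
[0.4, -0.033, -0.067, 0, 0, 0, -0.047, 0.4, 0, 0, 0, 0, 0, 0, 0.4, 0, 0, 0, 0, 0, 0]
```

Call:
move_arm(motion=[0.4, 0, 0, 0.116, 0, 0, 0, 0.4, 0, 0, 0.116, 0, 0, 0, 0.4, -0.014, -0.073, 0, 0, 0, -0.046, 0.4, -0.017, -0.073, 0, 0, 0, -0.046, 0.4, -0.02, -0.072, 0, 0, 0, -0.047])

```text
time: 47.55
position: [0.4315, 0.05, 0.0922]
eef_rot: [0.808, 3.036, -0.0]
contact_force: [0.8, 0.0, -0.4]
finger_gap: 0.303
finger_force: 0.6
```

Call:
move_arm(motion=[0.4, -0.021, -0.071, 0, 0, 0, -0.046, 0.4, -0.024, -0.071, 0, 0, 0, -0.046, 0.4, -0.027, -0.07, 0, 0, 0, -0.046, 0.4, -0.028, -0.068, 0, 0, 0, -0.047, 0.4, -0.031, -0.068, 0, 0, 0, -0.046, 0.4, -0.033, -0.067, 0, 0, 0, -0.046, 0.4, 0, 0, 0, 0, 0, 0, 0.4, 0, 0, 0, 0, 0, 0])

```text
time: 48.55
position: [0.4543, -0.0531, 0.0921]
eef_rot: [0.536, -3.095, 0.0]
contact_force: [-0.7, 0.3, 0.3]
finger_gap: 0.3
finger_force: 0.0
```

Call:
move_arm(motion=[0.4, 0, 0, -0.136, 0, 0, 0, 0.4, 0, 0, -0.136, 0, 0, 0, 0.4, 0.04, 0.007, -0.2, 0, 0, 0.049, 0.4, 0.04, 0, -0.2, 0, 0, 0.049, 0.4, 0.04, -0.006, -0.2, 0, 0, 0.048, 0.4, 0.038, -0.011, -0.1, 0, 0, 0.049, 0.4, 0, 0, 0, 0, 0, 0, 0.4, 0, 0, 0, 0, 0, 0])

```text
time: 49.55
position: [0.4149, -0.06, 0.3343]
eef_rot: [-0.414, -3.113, -0.0]
contact_force: [0.5, 0.7, -0.8]
finger_gap: 0.302
finger_force: 0.0
```

```bash
python3 - <<'E'
from h import *
st();c=cap('wrist');np.savez('w13.npz',**c)
g=cv2.cvtColor(c['color'],cv2.COLOR_BGR2GRAY)
# expected blank corners (56 radial x 94 tangential, z .08) and post 0
ex=np.array([np.cos(np.radians(176.3)),np.sin(np.radians(176.3))]);ey=np.array([-ex[1],ex[0]])
B=[(A+ex*(.078+a)+ey*b) for a,b in [(.028,-.047),(.028,.047),(-.028,.047),(-.028,-.047)]]
for q in B: print('exp',w2pix(c,[*q,.08]).round(1))
b=((g<60)*255).astype(np.uint8);n,l,s,_=cv2.connectedComponentsWithStats(b)
# front edge of block: scan dark->bright along the outward direction at several tangential offsets
for off in (-.03,-.015,0,.015,.03):
    for sgn,lab in ((1,'out'),(-1,'in')):
        prof=[]
        for d in np.arange(.012,.045,.001):
            u=w2pix(c,[*(A+ex*(.078+sgn*d)+ey*off),.08]);prof.append(int(g[int(round(u[1])),int(round(u[0]))]) if 0<=u[0]<511.4 and 0<=u[1]<383.4 else -1)
        print(lab,off,next((round(.012+.001*k,3) for k,v in enumerate(prof) if v>90),None))
for rad in (-.015,0,.015):
    for sgn in (1,-1):
        prof=[]
        for d in np.arange(.035,.065,.001):
            u=w2pix(c,[*(A+ex*(.078+rad)+ey*sgn*d),.08]);prof.append(int(g[int(round(u[1])),int(round(u[0]))]) if 0<=u[0]<511.4 and 0<=u[1]<383.4 else -1)
        print('side',sgn,rad,next((round(.035+.001*k,3) for k,v in enumerate(prof) if v>90),None))
E
```

```text
t 49.55 p [ 0.4149 -0.06    0.3343] rv [-0.414 -3.113 -0.   ] F [ 0.5  0.7 -0.8] gap 0.302 ff 0.0 q [-0.04 -0.06  0.11  1.95  0.01  1.25  1.37]
exp [364.2 139.3]
exp [285.9 155. ]
exp [293.8 199. ]
exp [369.4 184.3]
out -0.03 None
in -0.03 0.027
out -0.015 0.032
in -0.015 0.027
out 0 0.033
in 0 0.026
out 0.015 0.032
in 0.015 0.027
out 0.03 0.032
in 0.03 0.029
side 1 -0.015 0.049
side -1 -0.015 0.044
side 1 0 0.035
side -1 0 0.035
side 1 0.015 0.049
side -1 0.015 0.044
```

```bash
python3 - <<'E'
from h import *
ex=np.array([np.cos(np.radians(176.3)),np.sin(np.radians(176.3))]);ey=np.array([-ex[1],ex[0]])
for c in (dict(np.load('w13.npz')),cap('top')):
    g=cv2.cvtColor(c['color'],cv2.COLOR_BGR2GRAY)
    poly=np.array([w2pix(c,[*(A+ex*(.078+a)+ey*b),.08]) for a,b in [(.022,-.040),(.022,.040),(-.022,.040),(-.022,-.040)]]).astype(np.int32)
    m=np.zeros_like(g);cv2.fillPoly(m,[poly],255)
    b=((g>80)&(m>0)).astype(np.uint8)
    n,l,s,ce=cv2.connectedComponentsWithStats(b)
    for k in range(1,n):
        if s[k,4]>=3:
            ww=(g*(l==k)).astype(float);v,u=np.indices(g.shape);X=pix2w(c,(u*ww).sum()/ww.sum(),(v*ww).sum()/ww.sum(),.082)[:2]-A
            print(s[k,4],'rad',round(X@ex,4),'tan',round(X@ey,4))
E
```

```text
86 rad 0.0783 tan -0.0336
87 rad 0.078 tan 0.0358
391 rad 0.0757 tan -0.0009
3 rad 0.0949 tan -0.0432
```

```bash
python3 -c "
from h import *
print(arm.close_job())"
```

```text
the job is handed in; nothing more can be done
None
```

All three heads are seated in sockets of their own with the levers shut, and the blank is clicked in at the opening (centre about 1 mm off by camera); I handed the job in at about 50 s, but no verdict came back.

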